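Pack the under-sink cleaning caddy

ROBOT

A 7-joint arm with a two-finger parallel gripper is mounted at the origin on the work surface. World frame = base frame: x ahead of the robot, y to its left, z up, the work surface at z = 0. Lengths are in m, angles in rad, forces in N, time in s.
With the tool pointing down it reaches from about 0.4 to 0.85 m from the base axis. Payload 4.5 kg.
Tool frame: the origin (TCP) lies at the very end of the fingers, on their centre line; the grasp point (between the pads) lies 19 mm behind it; z points along the fingers, y is the line along which they close (so a half turn about z gives the same grasp; the last joint's range is limited). The gripper opens to 88 mm and grips with 3 to 60 N. Pads are 18 mm wide; open, the fingers measure 123 mm over their backs; the gripper's body (75 mm by 187 mm) begins 45 mm behind the grasp point.
Start: joints at [1.146, 0.689, -0.195, 1.565, 0.157, 0.902, -0.215], TCP at [0.277, -0.56, 0.239] pointing down, gripper open.
Joint ranges: [-3.01, 3.01], [-0.46, 2.08], [-1.47, 1.51], [0.13, 2.56], [-1, 4.14], [0.04, 2.09], [-2.66, 2.66]. Speed limits (rad/s): [2.57, 2.57, 3.14, 3.14, 3.14, 3.14, 3.14].

INTERFACE

Orientations are given as a unit quaternion [x, y, z, w].
In Python, from plant import r gives the robot as it stands. The module is installed in compiled form; this text tells all that it offers.
- The arm moves only by the shell command python3 -m pendant 'ROWS' [FORCE]. ROWS is JSON, one flat list of numbers, 7 for each row, row after row: the opening, from 0 (shut) to 1 (fully open), then the shift along the tool's x, y, z scaled (see below), then the turn, a rotation vector about the tool's x, y, z scaled (see below). A call has 1 to 12 rows; each row is the pose to reach, as a shift and turn from the pose commanded when the call began, along the tool's axes at that moment; what a row does not reach only later rows make up. The controller multiplies each number of a shift by 0.15 m and each number of a turn by pi/2 rad. A row lasts 1/10 s, in which the tool goes at most 50 mm and 8.59 degrees, less where a joint would pass 70% of its speed; a pose out of reach is approached as far as the arm can. A call with a number of a shift or a turn outside -1 to 1 is refused whole. A call with a gripper value outside its range is refused whole. The fingers move at their own pace and stop on an object; FORCE is the grip in N (left out, the last holds). Time passes only in rows, so rows that repeat a pose let the fingers close. It gives the time, the measured TCP pose, the force, the opening and the grip force at its end, in the units of the state.
- r.get_state(): the state, without advancing time (a new reading comes with each control period).
- r.snapshot(name): name is "scene" or "side" or "wrist"; returns a dict with "img" (480x640x3 uint8, red, green, blue), "mtx" (3x3 intrinsics, pixels), "k1" (the pictures are not rectified: a ray, as slopes to the right and down, at radius r is drawn at 1 + k1 r^2 times it, then the intrinsics apply), "cam_to_world" (4x4, takes a point from camera to world coordinates). Camera axes: x right, y up, looking along -z (the intrinsics and any distortion apply to the point x, -y, -z); pixel columns grow to the right and rows downward; lengths in m; the calibration is good to about 2 mm. A picture is of the moment at which its call begins. There is no depth.
- r.finish_job(): hands the job in; it is judged then, once.
The state is a dict: "clock": time; "q": joint angles; "qd": joint speeds; "joint_torque": joint torques, N m; "tool_pos": TCP position; "eef_rot": TCP orientation; "contact_force": force on the tool from outside, world axes, zero at the start; "moment": the same for the moment, N m; "opening": opening from 0.0 (shut) to 1.0 (fully open); "finger_force": force on a finger pad.
Only numpy, scipy, OpenCV 4.12 (cv2) and the standard library are available. Lean on these libraries where they do the work, as an engineer would, in place of code of your own. Each camera call takes 0.05 s, during which the arm holds its last target. There are 200 camera calls.

TASK

Lift the loose cover off the grey caddy by its knob and set it down level on the shelf, then lay whatever long tools and steel scrub pad holders are out on the shelf flat in the caddy: one long tool to a long bay with its head at the carrying-loop end, one pad holder to a short bay. When all of them lie flat on the bay floors, put the cover back on, fully down all round, and leave the other things on the shelf where they are.

Things in the scene. Friction and masses are not known exactly. Their poses are not given: they have to be found in the camera images.
- caddy: grey plastic caddy tray, fixed to the shelf; origin: centre of the underside, z up. Base plate 264 (x) x 196 (y) x 6 mm, its top is the bay floor (z = 6 mm). Outer walls 238 (x) x 168 (y) mm over all, tops at z = 20 mm; dividers' tops at z = 18 mm; all 4 mm thick. Three long bays along y and three short bays: see the two points
- caddy_long (a point): floor centre of the middle long bay; axes as the caddy's. The three equal long bays, 48 mm in x by 160 mm in y, lie side by side, 52 mm apart in x: centres at the caddy's x = -13, +39 (this one), +91 mm, y = 0
- caddy_short (a point): floor centre of the middle short bay; axes as the caddy's. The three equal short bays, 74 mm in x by 50 mm in y, lie in a row, 54.7 mm apart in y: centres at the caddy's x = -78 mm, y = -54.7, 0 (this one), +54.7 mm
- caddy_loop (a point): middle of the flat carrying loop that sticks out 33 mm beyond the base plate at the caddy's -y end; loop 100 mm wide, 10 mm high
- cover: loose grey cover, an upside-down box 258 (x) x 188 (y) x 44 mm, walls 4 mm, origin: centre of its open underside. Its skirt goes round the tray's outer walls with 6 mm to spare each side and stands on the base plate (underside 6 mm above the caddy's origin). On top a black ridge knob 44 (x) x 14 (y) mm, z = 44 to 72 mm. Same when turned half round
- brush: wooden hand brush with a bristle head 55 x 34 mm, 142 mm long, 28 mm high; deep handle 16 mm wide and 28 mm high over x = -71..+16 mm, balance point about x = -10 mm. Origin: centre of its underside, mid-length; x points from handle to head, z up. May be absent
- scraper: scraper, black handle with a flat steel blade 55 x 36 x 4 mm as its head, 142 mm long, 28 mm high; deep handle 16 mm wide and 28 mm high over x = -71..+16 mm, balance point about x = -10 mm. Origin: centre of its underside, mid-length; x points from handle to head, z up. May be absent
- bottle_brush: bottle brush, white handle with a round grey bristle head 55 mm long, 32 mm across and a low 34 mm wide foot at the handle's end, 142 mm long, 28 mm high; deep handle 16 mm wide and 28 mm high over x = -71..+16 mm, balance point about x = -10 mm. Origin: centre of its underside, mid-length; x points from handle to head, z up. May be absent
- brush_head (a point): point in the head of the brush, 50 mm along x from its origin and 14 mm up
- scraper_head (a point): point in the head of the scraper, 50 mm along x from its origin and 14 mm up
- bottle_brush_head (a point): point in the head of the bottle brush, 50 mm along x from its origin and 14 mm up
- pad1: steel scrub pad holder: flat block 62 (x) x 36 (y) x 14 mm with an upright grip ridge 46 (x) x 14 (y) mm on top, from z = 14 to 30 mm; origin at the centre of its underside, z up. May be absent
- pad2: steel scrub pad holder: flat block 62 (x) x 36 (y) x 14 mm with an upright grip ridge 46 (x) x 14 (y) mm on top, from z = 14 to 30 mm; origin at the centre of its underside, z up. May be absent
- dish: shallow steel bowl, 90 mm across, 35 mm high, not part of the job; origin at the centre of its underside
- strainer: steel sink strainer plug, 68 mm across, 26 mm high, not part of the job; origin at the centre of its underside
- nut: white plastic pipe-nut ring, 60 mm across, 18 mm high, not part of the job; origin at the centre of its underside
- tin: small tin, 54 mm across, 50 mm high, not part of the job; origin at the centre of its underside
- soap: boxed soap bar 85 x 55 x 28 mm, not part of the job; origin at the centre of its underside
Mind the look-alikes: they are no part of the job. Leave any purple or yellow look-alike of the brush alone.

How it is judged:
On the way, in this order (a step that is already met when the one before it is completed fails the run):
1. the cover stands level on the shelf, let go (height (world z) of cover below 0.005 m and angle between cover's own z axis and vertical below 0.06 rad and contact force between the fingers and cover below 0.3 N and linear speed of cover below 0.03 m/s), for 0.2 s.
2. every tool and pad holder lies flat in a bay of its kind, let go, heads of the long tools at the loop end, with the cover still off on the shelf ((x of brush in the frame of caddy between -0.025 and -0.001 m or x of brush in the frame of caddy between 0.027 and 0.051 m or x of brush in the frame of caddy between 0.079 and 0.103 m) and y of brush in the frame of caddy between -0.015 and 0.015 m and z of brush in the frame of caddy between 0.002 and 0.01 m and angle between each of brush, scraper, bottle_brush, pad1, pad2's own z axis and vertical below 0.1 rad and contact force between the fingers and brush below 0.3 N and angle between the x axis of each of brush, scraper, bottle_brush and the y axis of caddy, either way round below 0.2 rad and y of each of brush_head, scraper_head, bottle_brush_head in the frame of caddy below -0.025 m and (x of scraper in the frame of caddy between -0.025 and -0.001 m or x of scraper in the frame of caddy between 0.027 and 0.051 m or x of scraper in the frame of caddy between 0.079 and 0.103 m) and y of scraper in the frame of caddy between -0.015 and 0.015 m and z of scraper in the frame of caddy between 0.002 and 0.01 m and contact force between the fingers and scraper below 0.3 N and (x of bottle_brush in the frame of caddy between -0.025 and -0.001 m or x of bottle_brush in the frame of caddy between 0.027 and 0.051 m or x of bottle_brush in the frame of caddy between 0.079 and 0.103 m) and y of bottle_brush in the frame of caddy between -0.015 and 0.015 m and z of bottle_brush in the frame of caddy between 0.002 and 0.01 m and contact force between the fingers and bottle_brush below 0.3 N and (y of pad1 in the frame of caddy between -0.0667 and -0.0427 m or y of pad1 in the frame of caddy between -0.012 and 0.012 m or y of pad1 in the frame of caddy between 0.0427 and 0.0667 m) and x of pad1 in the frame of caddy between -0.09 and -0.066 m and z of pad1 in the frame of caddy between 0.002 and 0.01 m and contact force between the fingers and pad1 below 0.3 N and angle between the x axis of each of pad1, pad2 and the x axis of caddy, either way round below 0.35 rad and (y of pad2 in the frame of caddy between -0.0667 and -0.0427 m or y of pad2 in the frame of caddy between -0.012 and 0.012 m or y of pad2 in the frame of caddy between 0.0427 and 0.0667 m) and x of pad2 in the frame of caddy between -0.09 and -0.066 m and z of pad2 in the frame of caddy between 0.002 and 0.01 m and contact force between the fingers and pad2 below 0.3 N and height (world z) of cover below 0.005 m), for 0.2 s.
At the end, for the whole second after the job is handed in: every tool and pad holder present lies flat (0.1 rad, within 4 mm of the floor) in its own bay of its kind, long tools with heads at the loop end, and the cover is back on the caddy, within 11 mm of centre, down within 4 mm, level within 0.04 rad and at rest ((x of brush in the frame of caddy between -0.025 and -0.001 m or x of brush in the frame of caddy between 0.027 and 0.051 m or x of brush in the frame of caddy between 0.079 and 0.103 m) and y of brush in the frame of caddy between -0.015 and 0.015 m and z of brush in the frame of caddy between 0.002 and 0.01 m and angle between each of brush, scraper, bottle_brush, pad1, pad2's own z axis and vertical below 0.1 rad and contact force between the fingers and brush below 0.3 N and angle between the x axis of each of brush, scraper, bottle_brush and the y axis of caddy, either way round below 0.2 rad and y of each of brush_head, scraper_head, bottle_brush_head in the frame of caddy below -0.025 m and (x of scraper in the frame of caddy between -0.025 and -0.001 m or x of scraper in the frame of caddy between 0.027 and 0.051 m or x of scraper in the frame of caddy between 0.079 and 0.103 m) and y of scraper in the frame of caddy between -0.015 and 0.015 m and z of scraper in the frame of caddy between 0.002 and 0.01 m and contact force between the fingers and scraper below 0.3 N and (x of bottle_brush in the frame of caddy between -0.025 and -0.001 m or x of bottle_brush in the frame of caddy between 0.027 and 0.051 m or x of bottle_brush in the frame of caddy between 0.079 and 0.103 m) and y of bottle_brush in the frame of caddy between -0.015 and 0.015 m and z of bottle_brush in the frame of caddy between 0.002 and 0.01 m and contact force between the fingers and bottle_brush below 0.3 N and (y of pad1 in the frame of caddy between -0.0667 and -0.0427 m or y of pad1 in the frame of caddy between -0.012 and 0.012 m or y of pad1 in the frame of caddy between 0.0427 and 0.0667 m) and x of pad1 in the frame of caddy between -0.09 and -0.066 m and z of pad1 in the frame of caddy between 0.002 and 0.01 m and contact force between the fingers and pad1 below 0.3 N and angle between the x axis of each of pad1, pad2 and the x axis of caddy, either way round below 0.35 rad and (y of pad2 in the frame of caddy between -0.0667 and -0.0427 m or y of pad2 in the frame of caddy between -0.012 and 0.012 m or y of pad2 in the frame of caddy between 0.0427 and 0.0667 m) and x of pad2 in the frame of caddy between -0.09 and -0.066 m and z of pad2 in the frame of caddy between 0.002 and 0.01 m and contact force between the fingers and pad2 below 0.3 N and x of cover in the frame of caddy between -0.011 and 0.011 m and y of cover in the frame of caddy between -0.011 and 0.011 m and z of cover in the frame of caddy between 0.002 and 0.01 m and angle between cover's own z axis and vertical below 0.04 rad and angle between the x axis of cover and the x axis of caddy, either way round below 0.12 rad and linear speed of cover below 0.03 m/s); the robot touches nothing.
It fails at once if one of the other things on the shelf is shoved more than 6 cm (distance of any of dish, strainer, nut, tin, soap from where it was at the start of the episode above 0.06 m).
It fails at once if one of the other things on the shelf is tipped over (angle between any of dish, strainer, nut, tin, soap's own z axis and vertical above 0.5 rad).
Of brush, scraper, bottle_brush, pad1, pad2 only 4 to 5 are there at a start; the rules pass over those that are not, and their reading is None.
At some moment in a run one of brush, scraper, bottle_brush, pad1, pad2 may be knocked a few centimetres aside while the robot is not near it.
It also fails if it takes over 210 s, if anything falls off the work surface, if the arm or the gripper's body presses on something with over 40 N, if the wrist force passes 120 N, or if a joint passes its speed limit or range.

## Working session

There is one attempt and no reset: what is moved stays moved. The work goes in short steps, Python scripts to look and compute and a shell command to move; the robot and the scene stay as the last step left them, time stands still between calls to the robot, and variables do not carry over. Pictures are saved under pics/ and viewed, at most 14 in all, crops included, and the job is handed in when it is done.

```bash
mkdir -p pics; cat > h.py <<'E'
import numpy as np, cv2
from scipy.spatial.transform import Rotation as R
from plant import r
def snap(n,f=None):
    s=r.snapshot(n); 
    if f: cv2.imwrite('pics/'+f,s['img'][:,:,::-1])
    np.savez('/tmp/'+n+'.npz',**{k:np.array(v) for k,v in s.items()}); return s
def load(n): return dict(np.load('/tmp/'+n+'.npz'))
def ray(s,uv):
    K=s['mtx'];k=float(s['k1']);T=s['cam_to_world']
    uv=np.atleast_2d(uv).astype(float)
    d=cv2.undistortPoints(uv[:,None],K,np.array([k,0,0,0.]))[:,0]
    v=np.c_[d[:,0],-d[:,1],-np.ones(len(d))]@T[:3,:3].T
    return T[:3,3],v
def plane(s,uv,z):
    o,v=ray(s,uv); return o+v*((z-o[2])/v[:,2:3])
def proj(s,P):
    T=s['cam_to_world'];p=(np.atleast_2d(P)-T[:3,3])@T[:3,:3]
    q=np.c_[p[:,0],-p[:,1],-p[:,2]]
    return cv2.projectPoints(q,np.zeros(3),np.zeros(3),s['mtx'],np.array([float(s['k1']),0,0,0]))[0][:,0]
def go(pos,yaw=None):
    """print shift/turn numbers from measured pose to TCP pos, tool down with tool y at yaw"""
    st=r.get_state();A=R.from_quat(st['eef_rot']);p=A.inv().apply(np.array(pos)-st['tool_pos'])/.15
    t=np.zeros(3)
    if yaw is not None:
        c=[]
        for y in (yaw,yaw+np.pi):
            Y=np.array([np.cos(y),np.sin(y),0]);Z=np.array([0,0,-1.]);X=np.cross(Y,Z)
            c.append((A.inv()*R.from_matrix(np.c_[X,Y,Z])).as_rotvec()/(np.pi/2))
        for t in c: print('turn',t.round(4))
    print('shift',p.round(4),'q7',round(st['q'][6],2))
E
python3 - <<'E'
from h import *
for n in('scene','side','wrist'):
    s=snap(n,n+'0.png'); print(n,s['mtx'][0],s['k1'],s['cam_to_world'].round(3).tolist())
print(r.get_state())
E
```

```text
scene [508.19566083   0.         321.91751472] -0.09522747730033757 [[0.865, -0.394, 0.311, 0.959], [0.502, 0.688, -0.525, -0.877], [-0.007, 0.61, 0.792, 1.172], [0.0, 0.0, 0.0, 1.0]]
side [446.77169807   0.         309.36435071] 0.026560391331539025 [[-0.731, 0.415, -0.541, -0.029], [-0.682, -0.447, 0.579, 0.46], [-0.001, 0.792, 0.61, 0.669], [0.0, 0.0, 0.0, 1.0]]
wrist [339.0550687    0.         326.73057053] -0.06637797395008647 [[0.442, 0.85, 0.287, 0.352], [-0.897, 0.419, 0.141, -0.524], [-0.0, -0.319, 0.948, 0.384], [0.0, 0.0, 0.0, 1.0]]
{'clock': 0.15, 'q': array([ 1.14578478,  0.68980339, -0.19450187,  1.56606117,  0.15730821,
        0.90248868, -0.21511662]), 'qd': array([ 5.00923216e-04, -2.23683704e-03,  1.79120607e-04, -5.44861895e-03,
       -5.31595579e-05,  1.34204421e-03,  4.57313003e-04]), 'joint_torque': array([-1.88721409e-03, -5.27857339e+01, -1.26874767e+00, -1.53586829e+01,
       -5.25507575e-02,  3.89092704e-03,  1.07868252e-04]), 'tool_pos': array([ 0.27655368, -0.5599732 ,  0.2380978 ]), 'eef_rot': array([ 9.73798198e-01,  2.27412835e-01, -2.13458992e-04, -6.52163785e-04]), 'contact_force': array([ 0.4562126 ,  1.26801697, -0.4478387 ]), 'moment': array([-0.000599  , -0.0204046 ,  0.04525573]), 'finger_force': 0.0, 'opening': 1.002436743300203}
```

View pics/scene0.png

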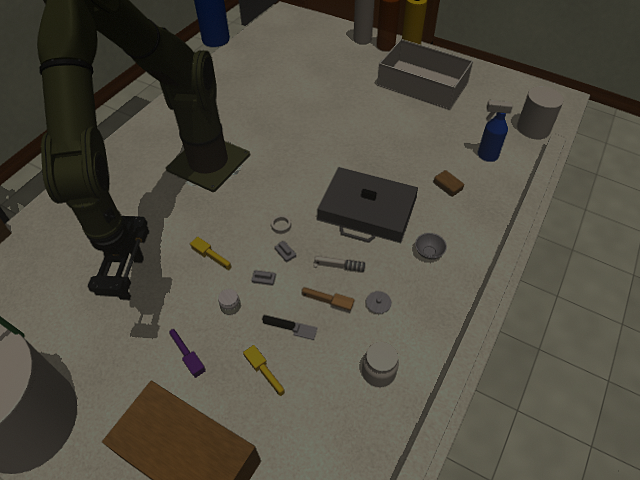

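View pics/side0.png

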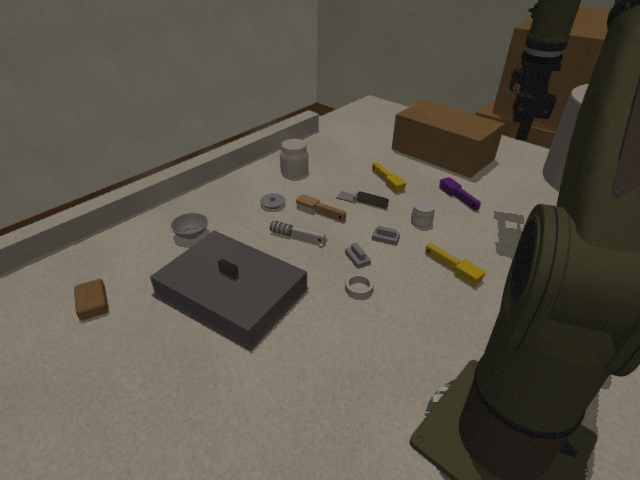

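```bash
cat > a.py <<'E'
from h import *
s=load('scene');d=load('side')
def both(name,a,b,z):
    print(name,plane(s,a,z)[0,:2].round(3),plane(d,b,z)[0,:2].round(3))
both('knob',(369,192),(229,266),.078)
both('coverTL',(336,169),(305,272),.05)
both('coverTR',(417,186),(214,235),.05)
both('BR',(406,239),(152,282),.05)
both('loop',(356,236),(205,240),.005)
both('bottle head',(354,266),(281,229),.014);both('bottle tail',(317,262),(322,238),.02)
both('brush head',(343,303),(306,203),.02);both('brush tail',(304,291),(343,215),.02)
both('scr blade',(308,333),(347,197),.004);both('scr tail',(265,319),(387,202),.02)
both('pad a',(286,250),(357,254),.02);both('pad b',(264,276),(386,234),.02)
both('nut',(281,225),(360,286),.01);both('strainer',(378,302),(272,201),.015);both('tin',(229,300),(423,214),.04)
both('dish',(430,247),(189,226),.02);both('soap',(449,183),(91,298),.02)
both('yel1',(210,252),(456,264),.02);both('yel2',(263,369),(388,178),.02);both('purp',(187,352),(460,193),.02)
E
python3 a.py
python3 - <<'E'
from h import *
a=load('scene')['img'][150:260,190:450]; b=load('side')['img'][170:350,140:440]
a=cv2.resize(a,(750,317),interpolation=cv2.INTER_CUBIC)
b=cv2.resize(b,(450,270),interpolation=cv2.INTER_CUBIC)
im=np.zeros((590,750,3),np.uint8);im[:317]=a;im[319:589,:450]=b
im[319:559,460:750]=cv2.resize(load('wrist')['img'],(290,240))
cv2.imwrite('pics/c1.png',np.clip(im[:,:,::-1]*1.6,0,255).astype(np.uint8))
E
```

```text
knob [0.557 0.074] [0.547 0.079]
coverTL [0.413 0.135] [ 0.445 -0.034]
coverTR [0.663 0.194] [0.683 0.016]
BR [ 0.718 -0.011] [0.649 0.196]
loop [ 0.577 -0.039] [0.735 0.011]
bottle head [ 0.624 -0.141] [ 0.624 -0.137]
bottle tail [ 0.531 -0.184] [ 0.521 -0.173]
brush head [ 0.656 -0.264] [ 0.652 -0.256]
brush tail [ 0.549 -0.283] [ 0.545 -0.28 ]
scr blade [ 0.617 -0.378] [ 0.607 -0.373]
scr tail [ 0.506 -0.405] [ 0.498 -0.406]
pad a [ 0.434 -0.192] [ 0.423 -0.182]
pad b [ 0.429 -0.296] [ 0.419 -0.289]
nut [ 0.366 -0.116] [ 0.36  -0.113]
strainer [ 0.734 -0.213] [ 0.731 -0.207]
tin [ 0.401 -0.414] [ 0.386 -0.395]
dish [0.783 0.02 ] [0.792 0.014]
soap [0.738 0.285] [0.73  0.291]
yel1 [ 0.25  -0.306] [ 0.243 -0.304]
yel2 [ 0.578 -0.522] [ 0.569 -0.511]
purp [ 0.39  -0.581] [ 0.379 -0.577]
```

View pics/c1.png

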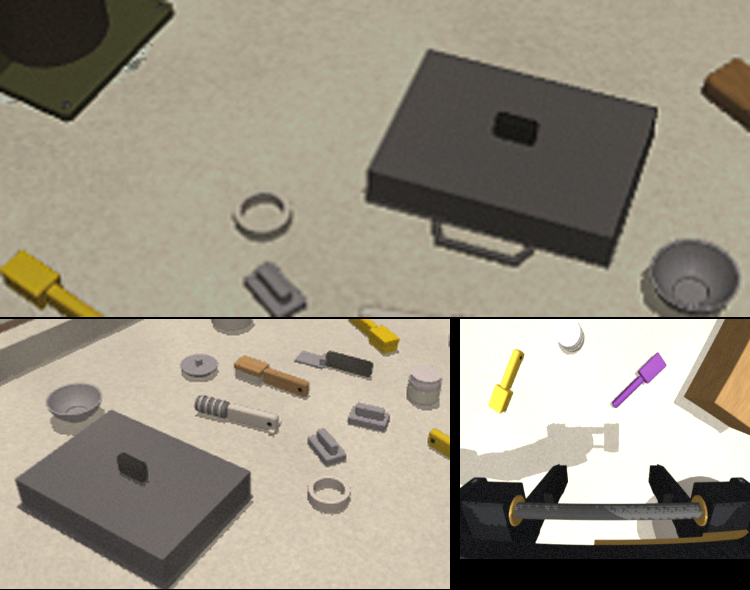

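```bash
python3 - <<'E'
from h import *
s=load('scene')
P=plane(s,[(339.4,167.3),(417.4,187),(401.8,230.8),(318.2,211.7)],.05)[:,:2]
print(P.round(3).tolist(),P.mean(0).round(3)); rc=cv2.minAreaRect(P.astype(np.float32));print(rc)
e=(P[1]+P[2]-P[0]-P[3]);yaw=np.arctan2(e[1],e[0]);print('yaw',yaw)
print(plane(s,[(380,80),(425,105)],0).round(2))
go([*P.mean(0),.30],yaw+np.pi/2)
E
```

```text
[[0.418, 0.147], [0.666, 0.19], [0.696, 0.01], [0.454, -0.046]] [0.558 0.075]
((0.5589332580566406, 0.07211431860923767), (0.25108882784843445, 0.1956227868795395), 10.018926620483398)
yaw 0.20130455344932813
[[0.3  0.7  0.  ]
 [0.51 0.64 0.  ]]
turn [-3.000e-04 -1.200e-03 -1.836e+00]
turn [-0.0009  0.0002  0.164 ]
shift [ 3.5599 -2.966  -0.4091] q7 -0.22
```

```bash

python3 -m pendant '[1,0.89,-0.74,-0.1,0,0,0,1,0.89,-0.74,-0.1,0,0,0,1,0.89,-0.74,-0.1,0,0,0,1,0.89,-0.74,-0.1,0,0,0,1,0.89,-0.74,-0.1,0,0,0]'
python3 -m pendant '[1,0.89,-0.74,-0.1,0,0,0,1,0.89,-0.74,-0.1,0,0,0,1,0.89,-0.74,-0.1,0,0,0,1,0.89,-0.74,-0.1,0,0,0,1,0.89,-0.74,-0.1,0,0,0]'
python3 -m pendant '[1,0.89,-0.74,-0.1,0,0,0,1,0.89,-0.74,-0.1,0,0,0,1,0.89,-0.74,-0.1,0,0,0,1,0.89,-0.74,-0.1,0,0,0,1,0.89,-0.74,-0.1,0,0,0]'
python3 -m pendant '[1,0.89,-0.74,-0.1,0,0,0.164,1,0.89,-0.74,-0.1,0,0,0.164,1,0.89,-0.74,-0.1,0,0,0.164,1,0.89,-0.74,-0.1,0,0,0.164,1,0.89,-0.74,-0.1,0,0,0.164,1,0.89,-0.74,-0.1,0,0,0.164,1,0.89,-0.74,-0.1,0,0,0.164,1,0.89,-0.74,-0.1,0,0,0.164]'
python3 - <<'E'
from h import *
s=snap('wrist','w1.png')
E
```

```text
clock: 0.65
tool_pos: [0.3499, -0.3975, 0.2542]
eef_rot: [0.973, 0.231, 0.001, -0.001]
contact_force: [-0.5, -1.0, -0.5]
opening: 1.001
finger_force: 0.0
clock: 1.15
tool_pos: [0.4198, -0.2404, 0.269]
eef_rot: [0.973, 0.23, 0.001, -0.0]
contact_force: [0.3, -0.2, 0.1]
opening: 1.003
finger_force: 0.0
clock: 1.65
tool_pos: [0.4903, -0.0825, 0.2838]
eef_rot: [0.973, 0.229, 0.001, -0.0]
contact_force: [-0.2, 0.3, 0.3]
opening: 1.003
finger_force: 0.0
clock: 2.45
tool_pos: [0.5587, 0.0712, 0.2986]
eef_rot: [0.995, 0.098, -0.0, 0.001]
contact_force: [0.2, -0.2, -0.0]
opening: 0.996
finger_force: 0.0
```

View pics/w1.png

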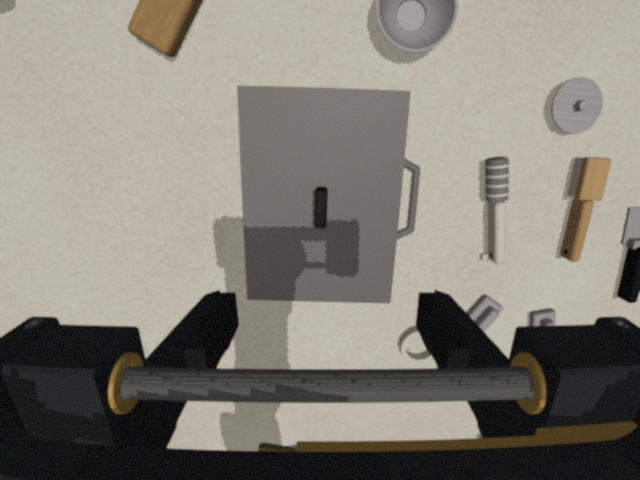

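```bash
python3 - <<'E'
from h import *
s=load('wrist')
P=plane(s,[(238,86),(410,91),(391,303),(247,299)],.05)[:,:2]
print(P.round(4).tolist(),P.mean(0).round(4),[np.linalg.norm(P[i]-P[i-1]).round(3) for i in range(4)])
# x axis: from near edge to far edge
e=P[0]+P[1]-P[2]-P[3];print('yaw',np.arctan2(e[1],e[0]))
e=P[0]-P[1]+P[3]-P[2];print('yaw from y',np.arctan2(-e[0],e[1]))
g=cv2.cvtColor(s['img'],6)
m=((g<28)*255).astype(np.uint8);m[:,:300]=0;m[:,345:]=0;m[:170]=0;m[240:]=0
c=max(cv2.findContours(m,0,2)[0],key=cv2.contourArea);rc=cv2.minAreaRect(c);b=cv2.boxPoints(rc);print(rc)
Q=plane(s,b,.078)[:,:2];print('knob',plane(s,[rc[0]],.078).round(4),Q.round(4).tolist())
print('loop',plane(s,[(402,160),(418,166),(412,236),(396,238)],.01).round(4)[:,:2].tolist())
E
```

```text
[[0.6669, 0.189], [0.6981, 0.0056], [0.4449, -0.0387], [0.4141, 0.1474]] [0.556  0.0759] [np.float64(0.256), np.float64(0.186), np.float64(0.257), np.float64(0.189)]
yaw 0.16825305503091184
yaw from y 0.16637827205610847
((320.4538269042969, 189.6307830810547), (3.8450767993927, 9.178570747375488), 82.87498474121094)
knob [[0.578  0.0808 0.078 ]] [[0.5784, 0.0861], [0.5815, 0.0767], [0.5776, 0.0754], [0.5744, 0.0849]]
loop [[0.6233, -0.0139], [0.6202, -0.0358], [0.5289, -0.0534], [0.522, -0.0328]]
```

```bash
python3 - <<'E'
from h import *
go([.556,.076,.055],.167+np.pi/2)
E
```

```text
turn [-6.0000e-04  1.0000e-03 -1.9803e+00]
turn [0.0007 0.0004 0.0197]
shift [-0.0111 -0.0323  1.6245] q7 -1.65
```

```bash

python3 -m pendant '[1,-0.011,-0.032,0.9,0,0,0.02,1,-0.011,-0.032,0.9,0,0,0.02,1,-0.011,-0.032,0.9,0,0,0.02,1,-0.011,-0.032,0.9,0,0,0.02,1,-0.011,-0.032,0.9,0,0,0.02]'
python3 -m pendant '[1,0,0,0.3,0,0,0,1,0,0,0.5,0,0,0,1,0,0,0.6,0,0,0,1,0,0,0.66,0,0,0,1,0,0,0.72,0,0,0,1,0,0,0.72,0,0,0,0,0,0,0.72,0,0,0,0,0,0,0.72,0,0,0,0,0,0,0.72,0,0,0,0,0,0,0.72,0,0,0,0,0,0,0.72,0,0,0,0,0,0,0.72,0,0,0]' 40
python3 -m pendant '[0,0,0,0,0,0,0,0,0,0,0,0,0,0,0,0,0,0,0,0,0]' 40
```

```text
clock: 3.0
tool_pos: [0.5567, 0.0779, 0.1643]
eef_rot: [0.996, 0.084, 0.0, 0.0]
contact_force: [0.2, 0.5, 0.2]
opening: 0.996
finger_force: 0.0
clock: 4.2
tool_pos: [0.5564, 0.0786, 0.0558]
eef_rot: [0.996, 0.085, 0.0, 0.0]
contact_force: [0.1, -0.1, 0.1]
opening: 0.48
finger_force: 0.0
clock: 4.5
tool_pos: [0.5564, 0.0786, 0.0557]
eef_rot: [0.996, 0.085, -0.0, 0.0]
contact_force: [-0.6, -0.4, 0.1]
opening: 0.204
finger_force: 0.0
```

```bash

python3 -m pendant '[0,0,0,0,0,0,0,0,0,0,0,0,0,0,0,0,0,0,0,0,0,0,0,0,0,0,0,0]' 40
python3 -m pendant '[0,0,0,-0.05,0,0,0,0,0,0,-0.1,0,0,0,0,0,0,-0.2,0,0,0,0,0,0,-0.3,0,0,0,0,0,0,-0.45,0,0,0,0,0,0,-0.6,0,0,0,0,0,0,-0.6,0,0,0]'
python3 -c "
from h import *
print(r.get_state()['moment'])
go([.50,.325,.15],.167+np.pi/2)"
```

```text
clock: 4.9
tool_pos: [0.5564, 0.0784, 0.0557]
eef_rot: [0.996, 0.085, -0.0, 0.0]
contact_force: [-0.0, -1.1, 0.7]
opening: 0.157
finger_force: 40.0
clock: 5.6
tool_pos: [0.5584, 0.079, 0.1487]
eef_rot: [0.996, 0.085, 0.003, -0.0]
contact_force: [1.7, 0.1, -2.6]
opening: 0.156
finger_force: 40.0
[ 0.04845328 -0.11228327 -0.02553606]
turn [ 6.3000e-03 -3.0000e-04 -1.9983e+00]
turn [-0.0002 -0.004   0.0017]
shift [-0.1068 -1.6819 -0.0086] q7 -1.72
```

```bash

python3 -m pendant '[0,-0.053,-0.2,0,0,0,0,0,-0.053,-0.42,0,0,0,0,0,-0.053,-0.64,0,0,0,0,0,-0.053,-0.84,0,0,0,0]'
python3 -m pendant '[0,-0.053,-0.22,0,0,0,0,0,-0.053,-0.44,0,0,0,0,0,-0.053,-0.66,0,0,0,0,0,-0.053,-0.78,0,0,0,0,0,-0.053,-0.84,0,0,0,0,0,-0.053,-0.84,0,0,0,0,0,-0.053,-0.84,0,0,0,0]'
python3 -m pendant '[0,0,0,0.15,0,0,0,0,0,0,0.3,0,0,0,0,0,0,0.45,0,0,0,0,0,0,0.54,0,0,0,0,0,0,0.58,0,0,0,0,0,0,0.61,0,0,0,0,0,0,0.63,0,0,0,0,0,0,0.63,0,0,0]'
python3 -c "
from h import *
s=snap('side','s2.png')"
```

```text
clock: 6.0
tool_pos: [0.5261, 0.203, 0.1448]
eef_rot: [0.996, 0.085, -0.001, -0.0]
contact_force: [0.1, 0.2, -4.1]
opening: 0.157
finger_force: 40.0
clock: 6.7
tool_pos: [0.4987, 0.3218, 0.1454]
eef_rot: [0.996, 0.084, -0.0, 0.001]
contact_force: [0.5, 0.3, -3.1]
opening: 0.15
finger_force: 40.0
clock: 7.5
tool_pos: [0.4984, 0.3243, 0.0515]
eef_rot: [0.996, 0.085, 0.0, -0.0]
contact_force: [0.5, 0.3, -3.0]
opening: 0.158
finger_force: 40.0
```

View pics/s2.png

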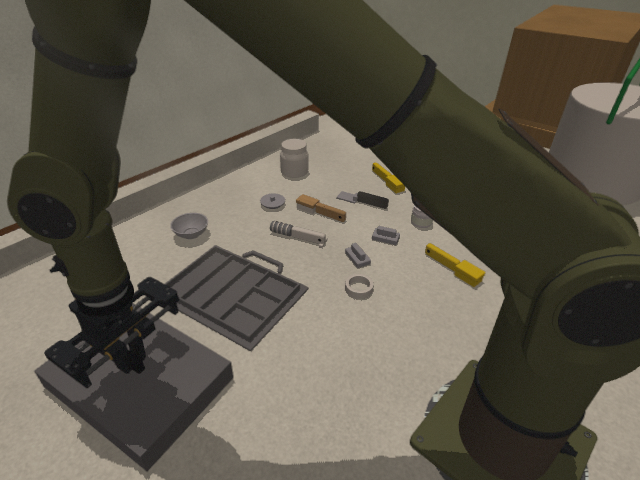

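```bash

python3 -m pendant '[0,0,0,0.006,0,0,0,0,0,0,0.012,0,0,0,0,0,0,0.012,0,0,0,0.3,0,0,0.012,0,0,0,0.4,0,0,0.012,0,0,0,0.5,0,0,0.012,0,0,0,0.5,0,0,0.012,0,0,0,0.5,0,0,0.012,0,0,0]'
python3 -m pendant '[0.6,0,0,-0.15,0,0,0,0.7,0,0,-0.4,0,0,0,1,0,0,-0.7,0,0,0,1,0,0,-0.95,0,0,0,1,0,0,-0.95,0,0,0]'
python3 -c "
from h import *
go([.556,.02,.33],.167+np.pi/2)
go([.53,-.23,.33],.167+np.pi/2)"
```

```text
clock: 8.35
tool_pos: [0.4982, 0.3243, 0.0495]
eef_rot: [0.996, 0.085, 0.0, 0.0]
contact_force: [-0.3, -0.4, -0.3]
opening: 0.503
finger_force: 0.0
clock: 8.85
tool_pos: [0.5012, 0.3262, 0.1973]
eef_rot: [0.996, 0.085, 0.005, -0.003]
contact_force: [1.2, 0.8, -0.4]
opening: 0.933
finger_force: 0.0
turn [ 0.0097 -0.0047 -1.9985]
turn [-0.003  -0.0062  0.0015]
shift [ 0.025   2.0695 -0.8944] q7 -2.07
turn [ 0.0097 -0.0047 -1.9985]
turn [-0.003  -0.0062  0.0015]
shift [-0.4267  3.6831 -0.9064] q7 -2.07
```

```bash

python3 -m pendant '[1,0.01,0.33,-0.3,0,0,0,1,0.01,0.66,-0.45,0,0,0,1,0.01,0.9,-0.6,0,0,0,1,0.01,1,-0.7,0,0,0,1,0.01,1,-0.7,0,0,0]'
python3 -m pendant '[1,0.01,0.33,-0.2,0,0,0,1,0.01,0.66,-0.2,0,0,0,1,0.01,1,-0.2,0,0,0,1,0.01,1.0,-0.2,0,0,0,1,0.01,1,-0.2,0,0,0,1,0.01,1,-0.2,0,0,0]'
python3 -c "
from h import *
snap('wrist','w2.png')"
python3 -m pendant '[1,-0.22,0.33,0,0,0,0,1,-0.22,0.66,0,0,0,0,1,-0.22,0.8,0,0,0,0,1,-0.22,0.8,0,0,0,0,1,-0.22,0.8,0,0,0,0]'
python3 -m pendant '[1,-0.22,0.33,0,0,0,0,1,-0.22,0.66,0,0,0,0,1,-0.22,0.8,0,0,0,0,1,-0.22,0.8,0,0,0,0,1,-0.22,0.8,0,0,0,0,1,-0.22,0.8,0,0,0,0]'
python3 - <<'E'
from h import *
import shutil
shutil.copy('/tmp/wrist.npz','/tmp/wrist_caddy.npz')
snap('wrist','w3.png')
E
```

```text
clock: 9.35
tool_pos: [0.5275, 0.1714, 0.2992]
eef_rot: [0.997, 0.081, 0.003, 0.001]
contact_force: [-0.2, 0.2, -0.3]
opening: 0.998
finger_force: 0.0
clock: 9.95
tool_pos: [0.5512, 0.0316, 0.3259]
eef_rot: [0.996, 0.086, -0.001, -0.001]
contact_force: [-0.3, 0.4, 0.2]
opening: 0.999
finger_force: 0.0
clock: 10.5
tool_pos: [0.5397, -0.0927, 0.3266]
eef_rot: [0.996, 0.086, -0.0, -0.001]
contact_force: [-0.4, -0.3, 0.1]
opening: 1.002
finger_force: 0.0
clock: 11.1
tool_pos: [0.5281, -0.215, 0.3268]
eef_rot: [0.996, 0.087, 0.0, -0.001]
contact_force: [0.1, 0.4, 0.5]
opening: 0.999
finger_force: 0.0
```

View pics/w2.png

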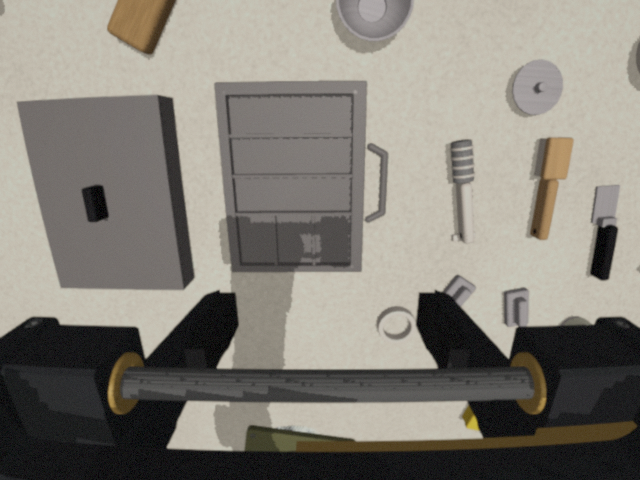

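View pics/w3.png

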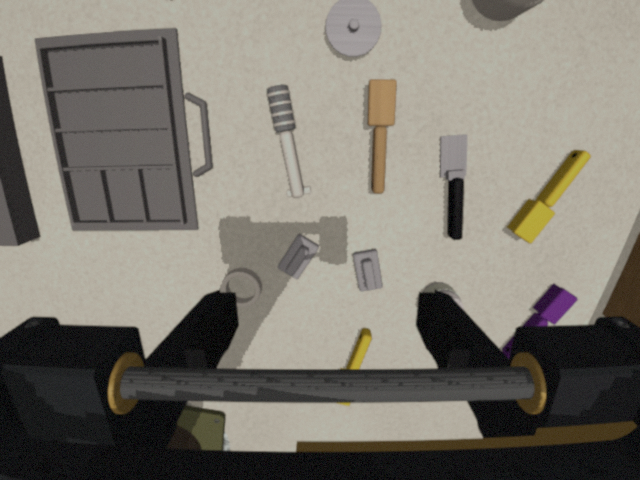

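```bash
cat > m.py <<'E'
from h import *
def tool(s,head,tail,z=.028,zh=.028):
    h=plane(s,[head],zh)[0,:2];t=plane(s,[tail],z)[0,:2];d=h-t;L=np.linalg.norm(d);d/=L
    print('L',L.round(4),'yaw',np.arctan2(d[1],d[0]).round(4),'grasp',(t+.061*d).round(4))
def rect(s,c,z):
    P=plane(s,c,z)[:,:2];e=P[0]+P[1]-P[2]-P[3];f=P[0]-P[1]+P[3]-P[2]
    print('centre',P.mean(0).round(4),'yaw',np.arctan2(e[1],e[0]).round(4),np.arctan2(-f[0],f[1]).round(4),[np.linalg.norm(P[i]-P[i-1]).round(3) for i in range(4)])
E
python3 - <<'E'
from m import *
a=load('wrist_caddy');s=load('wrist')
rect(a,[(216,83),(367,81),(362,272),(230,272)],.006)
rect(s,[(37,39),(177,28),(198,229),(74,231)],.006)
for im,nm in((a,'a'),(s,'b')): pass
print('bottle');tool(s,(279,87),(297,196),.028,.02)
print('brush');tool(s,(383,80),(379,191))
print('scr');tool(s,(455,136),(456,237),.028,.006)
import cv2
x=a['img'][60:290,190:400];y=s['img'][60:290,250:480]
im=np.zeros((580,800,3),np.uint8)
im[:575,:525]=cv2.resize(x,None,fx=2.5,fy=2.5,interpolation=2)
cv2.imwrite('pics/c2.png',cv2.resize(y,None,fx=2.6,fy=2.6,interpolation=2)[:,:,::-1]);cv2.imwrite('pics/c3.png',im[:575,:525,::-1])
E
```

```text
centre [0.5543 0.0781] yaw 0.1671 0.1752 [np.float64(0.262), np.float64(0.192), np.float64(0.262), np.float64(0.198)]
centre [0.555  0.0756] yaw 0.1724 0.1839 [np.float64(0.262), np.float64(0.192), np.float64(0.26), np.float64(0.192)]
bottle
L 0.1366 yaw 0.3184 grasp [ 0.5786 -0.1576]
brush
L 0.1356 yaw 0.1807 grasp [ 0.6061 -0.2712]
scr
L 0.1345 yaw 0.238 grasp [ 0.5619 -0.3876]
```

View pics/c2.png

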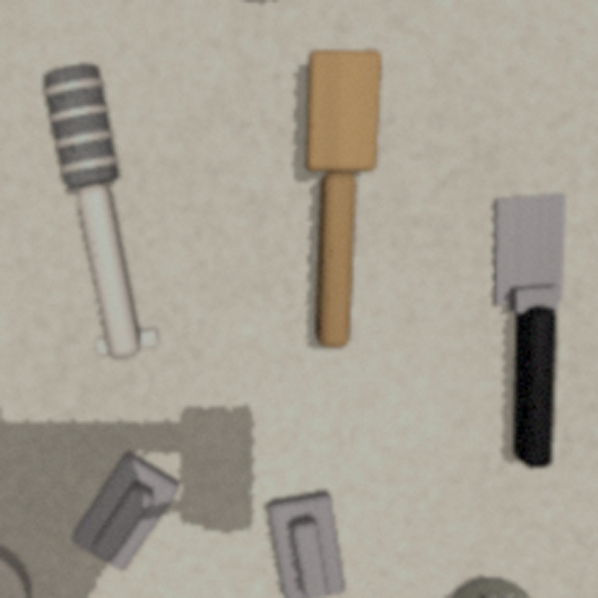

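View pics/c3.png

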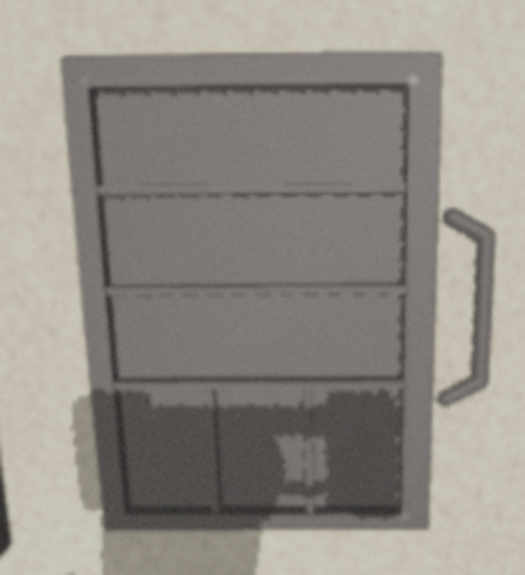

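```bash
cat >> m.py <<'E'
CAD=np.array([.555,.077]);CY=.17
def cad(x,y):
    return CAD+np.array([[np.cos(CY),-np.sin(CY)],[np.sin(CY),np.cos(CY)]])@[x,y]
E
python3 - <<'E'
from m import *
s=load('wrist')
f=lambda u,v:(u/2.6+250,v/2.6+60)
for n,h,t in(('bot',(92,185),(122,352)),('brush',(340,172),(334,346)),('scr',(537,300),(533,462))):
    print(n);tool(s,f(*h),f(*t))
print('bay',cad(-.013,.01),cad(.039,.01),cad(.091,.01))
go([.5786,-.1576,.017],.318+np.pi/2)
E
```

```text
bot
L 0.0825 yaw 0.3251 grasp [ 0.5793 -0.157 ]
brush
L 0.0846 yaw 0.1834 grasp [ 0.6032 -0.271 ]
scr
L 0.0862 yaw 0.2659 grasp [ 0.5602 -0.3849]
bay [0.54049557 0.08465648] [0.59174598 0.09345396] [0.64299639 0.10225144]
turn [-4.0000e-04  1.6000e-03  1.9087e+00]
turn [-0.001  -0.0003 -0.0913]
shift [ 0.3987 -0.3171  2.0663] q7 -1.1
```

```bash

python3 -m pendant '[1,0.4,-0.317,0.3,0,0,-0.092,1,0.4,-0.317,0.6,0,0,-0.092,0.6,0.4,-0.317,0.9,0,0,-0.092,0.6,0.4,-0.317,0.9,0,0,-0.092,0.6,0.4,-0.317,0.9,0,0,-0.092]' 30
python3 -m pendant '[0.6,0,0,0.3,0,0,0,0.6,0,0,0.6,0,0,0,0.6,0,0,0.8,0,0,0,0.6,0,0,0.8,0,0,0,0.6,0,0,0.8,0,0,0]'
python3 -c "
from h import *
go([.579,-.157,.017],.32+np.pi/2)"
```

```text
clock: 11.65
tool_pos: [0.5769, -0.1582, 0.1891]
eef_rot: [0.987, 0.159, -0.003, -0.002]
contact_force: [0.8, 0.2, 0.3]
opening: 0.75
finger_force: 0.0
clock: 12.15
tool_pos: [0.5796, -0.1614, 0.0736]
eef_rot: [0.988, 0.157, 0.001, 0.0]
contact_force: [0.4, 0.5, 0.6]
opening: 0.599
finger_force: 0.0
turn [-2.0000e-03 -1.1000e-03  1.9967e+00]
turn [ 0.0007 -0.0013 -0.0033]
shift [ 0.0043 -0.0298  0.3772] q7 -1.13
```

```bash

python3 -m pendant '[0.6,0.004,-0.03,0.15,0,0,0,0.6,0.004,-0.03,0.3,0,0,0,0.6,0.004,-0.03,0.36,0,0,0,0.6,0.004,-0.03,0.377,0,0,0,0,0.004,-0.03,0.377,0,0,0,0,0.004,-0.03,0.377,0,0,0,0,0.004,-0.03,0.377,0,0,0,0,0.004,-0.03,0.377,0,0,0,0,0.004,-0.03,0.377,0,0,0,0,0.004,-0.03,0.377,0,0,0,0,0.004,-0.03,0.377,0,0,0,0,0.004,-0.03,0.377,0,0,0]' 30
python3 -m pendant '[0,0,0,-0.05,0,0,0,0,0,0,-0.1,0,0,0,0,0,0,-0.2,0,0,0,0,0,0,-0.4,0,0,0,0,0,0,-0.6,0,0,0,0,0,0,-0.6,0,0,0]'
python3 -c "
from m import *
print(r.get_state()['moment'])
go([*cad(-.013,.01),.10],CY)"
```

```text
clock: 13.35
tool_pos: [0.5777, -0.1571, 0.0157]
eef_rot: [0.988, 0.157, 0.0, 0.0]
contact_force: [-0.9, 0.3, 4.8]
opening: 0.176
finger_force: 29.8
clock: 13.95
tool_pos: [0.5805, -0.1581, 0.1102]
eef_rot: [0.988, 0.156, 0.004, 0.002]
contact_force: [0.9, -0.1, -0.2]
opening: 0.181
finger_force: 29.8
[-0.01026007 -0.00068458 -0.03770948]
turn [ 0.0057 -0.0018 -0.9085]
turn [-0.0019 -0.0059  1.0915]
shift [ 0.2452 -1.6218  0.0624] q7 -1.13
```

```bash

python3 -m pendant '[0,0.12,-0.25,0,0,0,0.55,0,0.12,-0.5,0,0,0,0.55,0,0.12,-0.8,0,0,0,0.55,0,0.12,-0.8,0,0,0,0.55,0,0.12,-0.8,0,0,0,0.55,0,0.12,-0.8,0,0,0,0.55,0,0.12,-0.8,0,0,0,0.55,0,0.12,-0.8,0,0,0,0.55]' 30
python3 -c "
from m import *
go([*cad(-.013,.01),.10],CY)"
```

```text
clock: 14.75
tool_pos: [0.5574, -0.0374, 0.1054]
eef_rot: [0.963, -0.27, -0.0, 0.0]
contact_force: [-0.6, -0.6, -0.4]
opening: 0.18
finger_force: 29.8
turn [-0.0000e+00  2.0000e-04 -1.4563e+00]
turn [2.000e-04 0.000e+00 5.437e-01]
shift [-0.5195 -0.6363  0.0358] q7 -1.84
```

```bash

python3 -m pendant '[0,-0.52,-0.64,0,0,0,0.1,0,-0.52,-0.64,0,0,0,0.2,0,-0.52,-0.64,0,0,0,0.3,0,-0.52,-0.64,0,0,0,0.3,0,-0.52,-0.64,0,0,0,0.3,0,-0.52,-0.64,0,0,0,0.3]' 30
python3 -c "
from m import *
print(r.get_state()['q'].round(2))
go([*cad(-.013,.01),.10],CY)"
```

```text
clock: 15.35
tool_pos: [0.5416, 0.0831, 0.1056]
eef_rot: [0.872, -0.489, 0.001, 0.0]
contact_force: [-0.1, 0.3, 0.1]
opening: 0.179
finger_force: 29.8
[-0.43  0.82  0.34  1.93 -0.54  0.48 -2.3 ]
turn [ 1.3000e-03 -0.0000e+00 -1.7583e+00]
turn [-0.     -0.0009  0.2417]
shift [-0.0128  0.0005  0.0371] q7 -2.3
```

```bash

python3 -m pendant '[0,-0.013,0,0,0,0,0.1,0,-0.013,0,0,0,0,0.18,0,-0.013,0,0,0,0,0.242,0,-0.013,0,0,0,0,0.242,0,-0.013,0,0,0,0,0.242]' 30
python3 -c "
from m import *
print(r.get_state()['q'].round(3))
go([*cad(-.013,.01),.035],CY)
snap('scene','sc3.png');snap('side','sd3.png')
a=load('scene')['img'][150:270,290:450];b=load('side')['img'][200:380,130:330]
im=np.zeros((600,800,3),np.uint8);a=cv2.resize(a,(400,300));b=cv2.resize(b,(600,540));im[:300,:400]=0
cv2.imwrite('pics/c4.png',np.hstack([cv2.resize(a,(390,292)),cv2.resize(b,(390,292))])[:,:,::-1])
"
```

```text
clock: 15.85
tool_pos: [0.5404, 0.0854, 0.1055]
eef_rot: [0.765, -0.644, 0.0, 0.0]
contact_force: [-0.5, -0.1, 0.3]
opening: 0.18
finger_force: 29.8
[-0.491  0.842  0.434  1.93  -0.682  0.52  -2.548]
turn [ 7.0000e-04 -1.0000e-04 -1.9994e+00]
turn [-0.0001 -0.0004  0.0006]
shift [4.300e-03 4.000e-04 4.698e-01] q7 -2.55
```

View pics/c4.png

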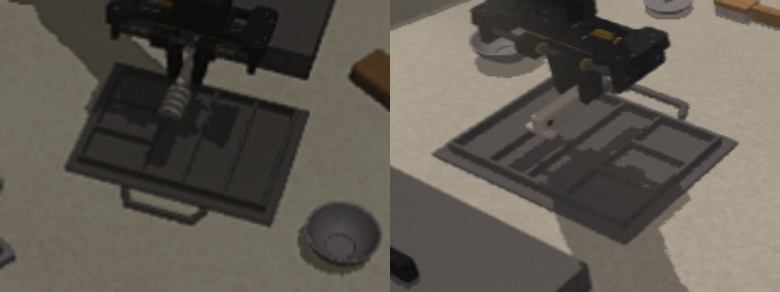

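```bash

python3 -m pendant '[0,0,0,0.15,0,0,0,0,0,0,0.3,0,0,0,0,0,0,0.4,0,0,0,0,0,0,0.46,0,0,0,0,0,0,0.5,0,0,0,0,0,0,0.53,0,0,0,0,0,0,0.553,0,0,0,0,0,0,0.553,0,0,0]' 30
python3 -c "
from m import *
print(r.get_state()['moment'])
snap('scene');snap('side')
a=load('scene')['img'][150:270,290:450];b=load('side')['img'][200:380,130:330]
cv2.imwrite('pics/c5.png',np.hstack([cv2.resize(a,(390,292)),cv2.resize(b,(390,292))])[:,:,::-1])
"
```

```text
clock: 16.75
tool_pos: [0.5403, 0.0868, 0.0224]
eef_rot: [0.765, -0.645, 0.0, -0.0]
contact_force: [0.2, 0.5, -0.2]
opening: 0.177
finger_force: 29.8
[0.13583966 0.00856339 0.01696516]
```

View pics/c5.png

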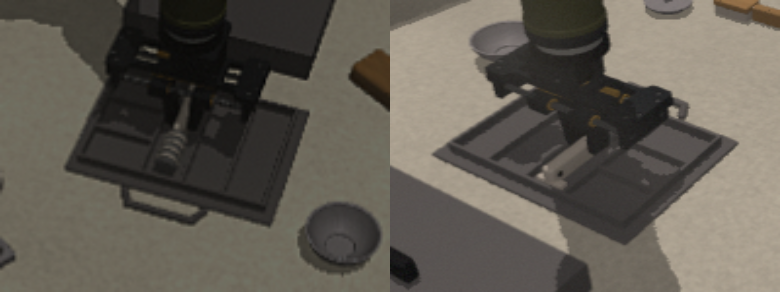

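```bash

python3 -m pendant '[0.2,0,0,0,0,0,0,0.3,0,0,0,0,0,0,0.35,0,0,0,0,0,0,0.35,0,0,0,0,0,0,0.35,0,0,-0.1,0,0,0,0.35,0,0,-0.2,0,0,0,0.35,0,0,-0.5,0,0,0,0.6,0,0,-0.8,0,0,0,0.6,0,0,-1,0,0,0,0.6,0,0,-1,0,0,0]' 30
python3 -c "
from m import *
snap('scene')
a=load('scene')['img'][150:270,290:450]
cv2.imwrite('pics/sc6.png',cv2.resize(a,None,fx=4,fy=4)[:,:,::-1])"
python3 -m pendant '[0.6,0,0,-0.3,0,0,-1,0.6,0,0,-0.6,0,0,-1,0.6,0,0,-0.9,0,0,-1,0.6,0,0,-0.9,0,0,-1,0.6,0,0,-0.9,0,0,-1,0.6,0,0,-0.9,0,0,-1,0.6,0,0,-0.9,0,0,-1,0.6,0,0,-0.9,0,0,-1,0.6,0,0,-0.9,0,0,-1,0.6,0,0,-0.9,0,0,-1,0.6,0,0,-0.9,0,0,-1,0.6,0,0,-0.9,0,0,-1]'
python3 -c "
from m import *
print(r.get_state()['q'].round(3))
snap('wrist','w4.png')
go([.58,-.29,.3],CY+np.pi/2)"
```

```text
clock: 17.85
tool_pos: [0.5427, 0.0866, 0.1763]
eef_rot: [0.764, -0.645, 0.003, -0.003]
contact_force: [0.9, -0.1, 0.2]
opening: 0.592
finger_force: 0.0
clock: 19.1
tool_pos: [0.5394, 0.0869, 0.3059]
eef_rot: [0.996, 0.085, -0.001, -0.0]
contact_force: [-0.7, 0.7, -0.3]
opening: 0.602
finger_force: 0.0
[-0.392  0.513  0.24   1.727 -0.148  0.922 -1.492]
turn [2.5000e-03 6.0000e-04 1.9989e+00]
turn [-0.0004  0.0016 -0.0011]
shift [-0.1548  2.5222  0.0396] q7 -1.49
```

```bash
cat >> m.py <<'E'
def blob(s,mask,zs,roi=None,mina=60):
    m=mask.astype(np.uint8)*255
    if roi: k=np.zeros_like(m);k[roi[1]:roi[3],roi[0]:roi[2]]=1;m*=k
    m=cv2.morphologyEx(m,cv2.MORPH_OPEN,np.ones((3,3)))
    for c in cv2.findContours(m,0,2)[0]:
        if cv2.contourArea(c)<mina: continue
        rc=cv2.minAreaRect(c);b=cv2.boxPoints(rc)
        P=plane(s,b,zs)[:,:2];e=[P[1]-P[0],P[2]-P[1]];L=[np.linalg.norm(v) for v in e];v=e[int(np.argmax(L))]
        y=np.arctan2(v[1],v[0]);y=(y+np.pi/2)%np.pi-np.pi/2
        q=P.mean(0);w=q-CAD;cx=[w[0]*np.cos(CY)+w[1]*np.sin(CY),-w[0]*np.sin(CY)+w[1]*np.cos(CY)]
        print('px',np.round(rc[0],0),'xy',q.round(4),'dims',np.round(sorted(L),3),'yaw',round(y,3),'cad',np.round(cx,4))
def hsv(s): return cv2.cvtColor(s['img'],cv2.COLOR_RGB2HSV)
def masks(s):
    H=hsv(s);h,S,V=[H[:,:,i].astype(int) for i in range(3)]
    return dict(brown=(h>8)&(h<17)&(S>95)&(V>60),black=(V<38)&(np.arange(480)[:,None]<285),HSV=(h,S,V))
E
python3 - <<'E'
from m import *
s=load('wrist');M=masks(s)
uv=proj(s,[[*cad(-.013,y),.034] for y in(-.07,-.04,.0,.03,.06,.07)]+[[*cad(-.013+dx,.03),.034] for dx in(-.02,-.013,-.006,.006,.013,.02)])
for p in uv: print(p.round(),s['img'][int(p[1]),int(p[0])])
c=M['HSV'];x0,y0=uv.min(0).astype(int)-25;x1,y1=uv.max(0).astype(int)+25
blob(s,(c[2]>130)&(c[1]<60),.034,(x0,y0,x1,y1))
print('brown');blob(s,M['brown'],.028)
E
python3 -m pendant '[0.6,-0.08,0.3,0,0,0,-1,0.6,-0.08,0.6,0,0,0,-1,0.6,-0.08,0.9,0,0,0,-1,0.6,-0.08,1,0,0,0,-1,0.6,-0.08,1,0,0,0,-1,0.6,-0.08,1,0,0,0,-1,0.6,-0.08,1,0,0,0,-1,0.6,-0.08,1,0,0,0,-1,0.6,-0.08,1,0,0,0,-1,0.6,-0.08,1,0,0,0,-1,0.6,-0.08,1,0,0,0,-1,0.6,-0.08,1,0,0,0,-1]'
python3 -c "
from m import *
print(r.get_state()['q'].round(3))
go([.58,-.29,.3],CY-np.pi/2)"
```

```text
[392. 198.] [128 122 118]
[368. 198.] [132 130 127]
[336. 198.] [211 210 201]
[312. 198.] [211 211 201]
[288. 198.] [211 211 201]
[280. 198.] [210 207 197]
[312. 214.] [87 83 81]
[312. 209.] [132 127 125]
[312. 203.] [157 150 141]
[312. 194.] [198 191 181]
[312. 188.] [134 129 127]
[312. 182.] [136 132 128]
px [372. 226.] xy [0.5146 0.0225] dims [0.027 0.042] yaw -1.4 cad [-0.049  -0.0469]
px [293. 218.] xy [0.5074 0.1242] dims [0.007 0.036] yaw -1.403 cad [-0.0389  0.0546]
px [334. 192.] xy [0.5486 0.0792] dims [0.044 0.143] yaw -1.401 cad [-0.0059  0.0033]
px [406. 197.] xy [ 0.5571 -0.0121] dims [0.023 0.102] yaw 0.249 cad [-0.013  -0.0882]
px [334. 164.] xy [0.5826 0.0852] dims [0.018 0.143] yaw -1.401 cad [0.0286 0.0034]
px [263. 197.] xy [0.5268 0.1649] dims [0.019 0.101] yaw 0.119 cad [-0.013   0.0914]
brown
clock: 20.35
tool_pos: [0.5533, -0.063, 0.3066]
eef_rot: [0.645, 0.764, -0.0, -0.001]
contact_force: [0.3, 0.1, -0.4]
opening: 0.601
finger_force: 0.0
[ 0.163  0.521 -0.214  1.683  0.129  0.953  0.07 ]
turn [-1.10e-03  2.00e-04  9.99e-01]
turn [-2.000e-04 -1.100e-03 -1.001e+00]
shift [-1.5218 -0.0783  0.0427] q7 0.07
```

```bash

python3 -m pendant '[0.6,-0.3,-0.08,0,0,0,-1,0.6,-0.6,-0.08,0,0,0,-1,0.6,-0.9,-0.08,0,0,0,-1,0.6,-1,-0.08,0,0,0,-1,0.6,-1,-0.08,0,0,0,-1,0.6,-1,-0.08,0,0,0,-1,0.6,-1,-0.08,0,0,0,-1,0.6,-1,-0.08,0,0,0,-1,0.6,-1,-0.08,0,0,0,-1,0.6,-1,-0.08,0,0,0,-1,0.6,-1,-0.08,0,0,0,-1,0.6,-1,-0.08,0,0,0,-1]'
python3 - <<'E'
from m import *
print(r.get_state()['q'].round(3))
s=snap('wrist','w5.png');M=masks(s)
print('brown');blob(s,M['brown'],.028)
print('black');blob(s,M['black'],.028)
print(proj(s,[[.604,-.271,.028],[.561,-.386,.028],[.42,-.29,.03],[.42,-.185,.03]]).round())
E
```

```text
clock: 21.55
tool_pos: [0.5669, -0.2129, 0.3066]
eef_rot: [-0.084, 0.997, 0.0, -0.001]
contact_force: [-0.8, -0.0, 0.2]
opening: 0.598
finger_force: 0.0
[ 0.636  0.648 -0.641  1.524  0.414  1.11   1.644]
brown
black
px [193. 151.] xy [ 0.5366 -0.3857] dims [0.011 0.08 ] yaw 0.266 cad [-0.0964 -0.4529]
[[278. 219.]
 [192. 171.]
 [282.  61.]
 [373.  78.]]
```

```bash

python3 - <<'E'
from m import *
s=load('wrist');h,S,V=masks(s)['HSV']
print([(h[y,278],S[y,278],V[y,278]) for y in(215,219,224,240)])
print('brown');blob(s,(S>75)&(h>5)&(h<25),.028)
print('handle only');
m=((S>75)&(h>5)&(h<25)).astype(np.uint8)
ys,xs=np.where(m[:300]);
for y in range(150,300,8):
    x=np.where(m[y])[0]
    if len(x): print(y,x.min(),x.max(),len(x))
E
```

```text
[(np.int64(17), np.int64(109), np.int64(168)), (np.int64(18), np.int64(110), np.int64(167)), (np.int64(17), np.int64(109), np.int64(168)), (np.int64(18), np.int64(108), np.int64(182))]
brown
px [397. 442.] xy [ 0.9705 -0.0167] dims [0.054 0.632] yaw -1.377 cad [ 0.3937 -0.1627]
px [462. 385.] xy [0.8287 0.048 ] dims [0.036 0.133] yaw 0.413 cad [ 0.2648 -0.0749]
px [192. 385.] xy [ 0.8989 -0.3751] dims [0.037 0.134] yaw -0.08 cad [ 0.2624 -0.5038]
px [280. 220.] xy [ 0.6089 -0.2676] dims [0.031 0.139] yaw 0.135 cad [-0.0052 -0.3488]
px [102. 171.] xy [ 0.5815 -0.5039] dims [0.032 0.142] yaw -0.308 cad [-0.0722 -0.577 ]
handle only
150 108 193 13
158 87 197 13
166 84 105 14
174 82 283 27
182 79 284 27
190 76 284 26
198 74 284 26
206 71 285 26
214 69 285 25
222 274 285 12
230 274 285 12
238 268 292 25
246 268 292 25
254 269 293 25
262 269 293 25
270 270 293 24
```

```bash

python3 - <<'E'
from m import *
s=load('wrist');P=plane(s,[(278.5,182),(279.7,230)],.028);d=P[1]-P[0];print(np.arctan2(d[1],d[0]))
go([.601,-.270,.017],.175-np.pi/2)
E
```

```text
0.14790329788920578
turn [-9.0000e-04 -8.0000e-04  1.9943e+00]
turn [ 0.0005 -0.0006 -0.0057]
shift [-0.1624 -0.4146  1.9314] q7 1.64
```

```bash

python3 -m pendant '[0.6,-0.162,-0.415,0.3,0,0,0,0.6,-0.162,-0.415,0.6,0,0,0,0.6,-0.162,-0.415,0.9,0,0,0,0.6,-0.162,-0.415,0.9,0,0,0,0.6,-0.162,-0.415,0.9,0,0,0]' 30
python3 -m pendant '[0.6,0,0,0.3,0,0,0,0.6,0,0,0.6,0,0,0,0.6,0,0,0.7,0,0,0,0.6,0,0,0.7,0,0,0,0.6,0,0,0.7,0,0,0]'
python3 -c "
from h import *
go([.601,-.270,.018],.165-np.pi/2)"
```

```text
clock: 22.1
tool_pos: [0.6006, -0.2695, 0.1708]
eef_rot: [-0.084, 0.996, 0.001, -0.002]
contact_force: [-0.4, 0.2, 0.8]
opening: 0.602
finger_force: 0.0
clock: 22.6
tool_pos: [0.6038, -0.2702, 0.0704]
eef_rot: [-0.085, 0.996, -0.001, 0.002]
contact_force: [0.3, 0.5, 1.8]
opening: 0.599
finger_force: 0.0
turn [-4.1000e-03 -1.7000e-03 -1.9971e+00]
turn [-0.0011  0.0026  0.0029]
shift [0.0199 0.0051 0.349 ] q7 1.58
```

```bash

python3 -m pendant '[0.6,0.015,0,0.15,0,0,0,0.6,0.015,0,0.28,0,0,0,0.6,0.015,0,0.33,0,0,0,0.6,0.015,0,0.35,0,0,0,0,0.015,0,0.35,0,0,0,0,0.015,0,0.35,0,0,0,0,0.015,0,0.35,0,0,0,0,0.015,0,0.35,0,0,0,0,0.015,0,0.35,0,0,0,0,0.015,0,0.35,0,0,0,0,0.015,0,0.35,0,0,0,0,0.015,0,0.35,0,0,0]' 30
python3 -m pendant '[0,0,0,-0.05,0,0,0,0,0,0,-0.1,0,0,0,0,0,0,-0.2,0,0,0,0,0,0,-0.4,0,0,0,0,0,0,-0.6,0,0,0,0,0,0,-0.6,0,0,0]'
python3 -c "
from m import *
print(r.get_state()['moment'])
go([*cad(.091,.01),.10],CY)"
```

```text
clock: 23.8
tool_pos: [0.5997, -0.2707, 0.0152]
eef_rot: [-0.085, 0.996, -0.0, 0.0]
contact_force: [-0.7, -0.4, 3.3]
opening: 0.176
finger_force: 30.0
clock: 24.4
tool_pos: [0.6028, -0.2711, 0.1104]
eef_rot: [-0.085, 0.996, -0.001, 0.004]
contact_force: [0.9, 0.1, -0.6]
opening: 0.18
finger_force: 30.0
[ 0.09184029 -0.15804278 -0.03295184]
turn [0.0023 0.006  0.9997]
turn [-0.006   0.0023 -1.0003]
shift [-0.6833  2.4081  0.0663] q7 1.6
```

```bash

python3 -m pendant '[0,-0.1,0.3,0,0,0,0.5,0,-0.2,0.6,0,0,0,0.5,0,-0.2,0.9,0,0,0,0.5,0,-0.2,1,0,0,0,0.5,0,-0.2,1,0,0,0,0.5,0,-0.2,1,0,0,0,0.5,0,-0.2,1,0,0,0,0.5]' 30
python3 -c "
from m import *
go([*cad(.039,.01),.10],CY)"
```

```text
clock: 25.1
tool_pos: [0.6036, -0.1182, 0.105]
eef_rot: [0.302, 0.953, -0.0, 0.0]
contact_force: [-0.2, -0.4, -0.7]
opening: 0.176
finger_force: 30.0
turn [-4.00e-04  5.00e-04  5.01e-01]
turn [-6.000e-04 -5.000e-04 -1.499e+00]
shift [0.8774 1.1079 0.0319] q7 0.75
```

```bash

python3 -m pendant '[0,0.2,0.25,0,0,0,0.5,0,0.45,0.55,0,0,0,0.5,0,0.65,0.8,0,0,0,0.5,0,0.78,0.95,0,0,0,0.5,0,0.8,1,0,0,0,0.5,0,0.8,1,0,0,0,0.5,0,0.8,1,0,0,0,0.5,0,0.8,1,0,0,0,0.5]' 30
python3 -c "
from m import *
go([*cad(.039,.01),.05],CY)"
```

```text
clock: 25.9
tool_pos: [0.5924, 0.0714, 0.1048]
eef_rot: [0.645, 0.765, -0.001, 0.0]
contact_force: [-0.2, -0.4, -1.2]
opening: 0.175
finger_force: 30.0
turn [-0.0004  0.0009 -0.0002]
turn [1.4000e-03 6.0000e-04 1.9998e+00]
shift [0.1461 0.0204 0.3652] q7 -0.07
```

```bash

python3 -m pendant '[0,0.1,0.02,0.05,0,0,0,0,0.146,0.02,0.1,0,0,0,0,0.146,0.02,0.2,0,0,0,0,0.146,0.02,0.33,0,0,0,0,0.146,0.02,0.42,0,0,0,0,0.146,0.02,0.48,0,0,0,0,0.146,0.02,0.52,0,0,0,0,0.146,0.02,0.54,0,0,0,0,0.146,0.02,0.553,0,0,0,0,0.146,0.02,0.553,0,0,0]' 30
python3 -m pendant '[0.2,0,0,0,0,0,0,0.3,0,0,0,0,0,0,0.33,0,0,0,0,0,0,0.33,0,0,0,0,0,0,0.33,0,0,0,0,0,0,0.33,0,0,-0.1,0,0,0,0.33,0,0,-0.2,0,0,0,0.33,0,0,-0.5,0,0,0,0.6,0,0,-0.8,0,0,0,0.6,0,0,-1,0,0,0,0.6,0,0,-1,0,0,0]' 30
python3 -c "
from m import *
go([.555,-.36,.25],.26-np.pi/2)"
```

```text
clock: 26.9
tool_pos: [0.5919, 0.0962, 0.0222]
eef_rot: [0.645, 0.765, 0.0, 0.0]
contact_force: [-0.5, 0.0, -1.0]
opening: 0.179
finger_force: 30.0
clock: 28.0
tool_pos: [0.595, 0.0968, 0.1782]
eef_rot: [0.645, 0.764, 0.004, 0.003]
contact_force: [1.0, -0.7, 0.3]
opening: 0.58
finger_force: 0.0
turn [ 0.0055 -0.0054  0.9423]
turn [ 0.0056  0.0056 -1.0577]
shift [-2.9564 -0.7706 -0.4887] q7 -0.1
```

```bash

python3 -m pendant '[0.6,-0.2,-0.05,-0.16,0,0,0,0.6,-0.5,-0.12,-0.3,0,0,0,0.6,-0.8,-0.2,-0.49,0,0,0,0.6,-0.98,-0.25,-0.49,0,0,0,0.6,-0.98,-0.25,-0.49,0,0,0]'
python3 -c "
from m import *
snap('wrist','w6.png')"
cp /tmp/wrist.npz /tmp/wrist_b.npz
python3 -m pendant '[0.6,-0.3,-0.07,0,0,0,0,0.6,-0.6,-0.15,0,0,0,0,0.6,-0.9,-0.22,0,0,0,0,0.6,-0.98,-0.25,0,0,0,0,0.6,-0.98,-0.25,0,0,0,0]'
python3 -m pendant '[0.6,-0.3,-0.08,0,0,0,-0.93,0.6,-0.6,-0.16,0,0,0,-0.93,0.6,-0.8,-0.25,0,0,0,-0.93,0.6,-0.9,-0.25,0,0,0,-0.93,0.6,-0.9,-0.25,0,0,0,-0.93,0.6,-0.9,-0.25,0,0,0,-0.93,0.6,-0.9,-0.25,0,0,0,-0.93,0.6,-0.9,-0.25,0,0,0,-0.93,0.6,-0.9,-0.25,0,0,0,-0.93,0.6,-0.9,-0.25,0,0,0,-0.93,0.6,-0.9,-0.25,0,0,0,-0.93,0.6,-0.9,-0.25,0,0,0,-0.93]'
python3 - <<'E'
from m import *
print(r.get_state()['q'].round(2))
s=snap('wrist','w7.png');M=masks(s)
print(proj(s,[[.557,-.385,.028]]))
print('black');blob(s,M['black'],.028)
h,S,V=M['HSV'];blob(s,(V<70)&(np.arange(480)[:,None]<300),.028)
b=load('wrist_b');h,S,V=masks(b)['HSV']
print('brush in bay');blob(b,(S>75)&(h>5)&(h<25),.034)
E
```

```text
clock: 28.5
tool_pos: [0.5787, -0.0625, 0.2468]
eef_rot: [0.648, 0.761, -0.001, 0.002]
contact_force: [-0.3, -0.7, 0.6]
opening: 0.598
finger_force: 0.0
clock: 29.05
tool_pos: [0.5666, -0.2075, 0.2449]
eef_rot: [0.646, 0.764, -0.0, -0.0]
contact_force: [-0.3, 0.2, 0.7]
opening: 0.601
finger_force: 0.0
clock: 30.25
tool_pos: [0.5544, -0.3429, 0.2454]
eef_rot: [-0.03, 1.0, 0.001, 0.0]
contact_force: [-0.6, 0.2, -0.1]
opening: 0.604
finger_force: 0.0
[ 0.74  0.75 -0.49  1.46  0.39  1.03  1.79]
[[288.77976567 208.44502008]]
black
px [282. 189.] xy [ 0.5377 -0.393 ] dims [0.015 0.083] yaw 0.265 cad [-0.0965 -0.4603]
px [398. 296.] xy [ 0.6558 -0.2524] dims [0.009 0.035] yaw -1.516 cad [ 0.0436 -0.3417]
px [256. 296.] xy [ 0.6659 -0.4225] dims [0.009 0.035] yaw -1.507 cad [ 0.0248 -0.511 ]
px [620. 229.] xy [0.5567 0.0032] dims [0.028 0.036] yaw 0.351 cad [-0.0108 -0.073 ]
px [282. 189.] xy [ 0.5377 -0.3927] dims [0.016 0.084] yaw 0.273 cad [-0.0965 -0.46  ]
px [604. 217.] xy [ 0.5505 -0.0191] dims [0.011 0.201] yaw 0.175 cad [-0.0207 -0.094 ]
px [ 26. 180.] xy [ 0.5535 -0.6924] dims [0.061 0.28 ] yaw -0.184 cad [-0.1317 -0.758 ]
px [107.  75.] xy [ 0.4291 -0.5734] dims [0.013 0.05 ] yaw -0.372 cad [-0.2341 -0.6197]
px [113.  22.] xy [ 0.3798 -0.5632] dims [0.013 0.046] yaw -0.384 cad [-0.281  -0.6013]
brush in bay
px [397. 442.] xy [ 0.7425 -0.396 ] dims [0.046 0.537] yaw 0.186 cad [ 0.1048 -0.4979]
px [462. 385.] xy [ 0.7979 -0.2749] dims [0.031 0.114] yaw -1.165 cad [ 0.1798 -0.3879]
px [191. 385.] xy [ 0.4378 -0.3324] dims [0.03  0.114] yaw 1.488 cad [-0.1847 -0.3837]
px [ 80. 341.] xy [ 0.289  -0.2865] dims [0.026 0.049] yaw -0.104 cad [-0.3236 -0.3133]
px [366.  70.] xy [0.5954 0.0767] dims [0.031 0.126] yaw -1.37 cad [ 0.0397 -0.0071]
```

```bash

python3 -c "
from h import *
go([.556,-.388,.021],.27-np.pi/2)"
```

```text
turn [ 4.0000e-04 -9.0000e-04  1.8664e+00]
turn [ 0.0006  0.0003 -0.1336]
shift [ 0.0057 -0.2979  1.4962] q7 1.79
```

```bash

python3 -m pendant '[0.6,0.006,-0.3,0.2,0,0,-0.07,0.6,0.006,-0.3,0.5,0,0,-0.134,0.6,0.006,-0.3,0.8,0,0,-0.134,0.6,0.006,-0.3,1,0,0,-0.134,0.6,0.006,-0.3,1,0,0,-0.134,0.6,0.006,-0.3,1,0,0,-0.134]' 30
python3 -c "
from h import *
go([.556,-.388,.021],.27-np.pi/2)"
```

```text
clock: 30.9
tool_pos: [0.5559, -0.39, 0.0961]
eef_rot: [-0.135, 0.991, 0.0, 0.0]
contact_force: [-0.4, -0.6, -0.1]
opening: 0.599
finger_force: 0.0
turn [-6.0000e-04 -0.0000e+00 -1.9999e+00]
turn [-0.      0.0004  0.0001]
shift [-0.0042  0.0127  0.5007] q7 1.95
```

```bash

python3 -m pendant '[0.6,0,0.013,0.2,0,0,0,0.6,0,0.013,0.4,0,0,0,0.6,0,0.013,0.48,0,0,0,0.6,0,0.013,0.5,0,0,0,0,0,0.013,0.5,0,0,0,0,0,0.013,0.5,0,0,0,0,0,0.013,0.5,0,0,0,0,0,0.013,0.5,0,0,0,0,0,0.013,0.5,0,0,0,0,0,0.013,0.5,0,0,0,0,0,0.013,0.5,0,0,0,0,0,0.013,0.5,0,0,0]' 30
python3 -m pendant '[0,0,0,-0.05,0,0,0,0,0,0,-0.1,0,0,0,0,0,0,-0.2,0,0,0,0,0,0,-0.4,0,0,0,0,0,0,-0.6,0,0,0,0,0,0,-0.6,0,0,0]'
python3 -c "
from m import *
print(r.get_state()['moment'])
go([*cad(.091,.01),.10],CY)"
```

```text
clock: 32.1
tool_pos: [0.5548, -0.3891, 0.021]
eef_rot: [-0.135, 0.991, -0.0, 0.0]
contact_force: [0.3, -0.8, 4.6]
opening: 0.177
finger_force: 30.0
clock: 32.7
tool_pos: [0.5577, -0.3899, 0.1161]
eef_rot: [-0.135, 0.991, -0.003, 0.004]
contact_force: [0.5, -0.4, -0.4]
opening: 0.177
finger_force: 30.0
[ 0.09072623 -0.13432703  0.02005703]
turn [8.0000e-04 6.6000e-03 1.0636e+00]
turn [-6.400e-03  8.000e-04 -9.364e-01]
shift [-1.4226  3.0112  0.099 ] q7 1.96
```

```bash

python3 -m pendant '[0,-0.1,0.25,0,0,0,0,0,-0.24,0.5,0,0,0,0,0,-0.36,0.75,0,0,0,0,0,-0.47,1,0,0,0,0,0,-0.47,1,0,0,0,0]' 30
python3 -m pendant '[0,-0.1,0.25,0,0,0,0.53,0,-0.24,0.5,0,0,0,0.53,0,-0.36,0.75,0,0,0,0.53,0,-0.47,1,0,0,0,0.53,0,-0.47,1,0,0,0,0.53,0,-0.47,1,0,0,0,0.53,0,-0.47,1,0,0,0,0.53,0,-0.47,1,0,0,0,0.53]' 30
python3 -c "
from m import *
go([*cad(.091,.01),.10],CY)"
```

```text
clock: 33.2
tool_pos: [0.5843, -0.2157, 0.1112]
eef_rot: [-0.14, 0.99, 0.003, 0.001]
contact_force: [0.9, -0.0, -1.2]
opening: 0.175
finger_force: 30.0
clock: 34.0
tool_pos: [0.6101, -0.0625, 0.1104]
eef_rot: [0.277, 0.961, -0.0, -0.0]
contact_force: [0.4, -0.2, -1.1]
opening: 0.179
finger_force: 30.0
turn [-3.000e-04  1.000e-04  5.349e-01]
turn [-1.0000e-04 -4.0000e-04 -1.4651e+00]
shift [0.3979 1.0469 0.0691] q7 0.82
```

```bash

python3 -m pendant '[0,0.1,0.25,0,0,0,0.535,0,0.2,0.5,0,0,0,0.535,0,0.3,0.75,0,0,0,0.535,0,0.39,0.95,0,0,0,0.535,0,0.39,1,0,0,0,0.535,0,0.39,1,0,0,0,0.535,0,0.39,1,0,0,0,0.535,0,0.39,1,0,0,0,0.535]' 30
python3 -c "
from m import *
go([*cad(.091,.01),.0275],CY)"
```

```text
clock: 34.8
tool_pos: [0.6405, 0.0952, 0.1103]
eef_rot: [0.644, 0.765, -0.0, -0.0]
contact_force: [-0.3, -0.7, -0.1]
opening: 0.178
finger_force: 30.0
turn [-0.0004  0.0002  0.0002]
turn [-4.0000e-04 -6.0000e-04 -1.9998e+00]
shift [0.0437 0.0245 0.552 ] q7 0.03
```

```bash

python3 -m pendant '[0,0.044,0.02,0.05,0,0,0,0,0.044,0.02,0.1,0,0,0,0,0.044,0.02,0.2,0,0,0,0,0.044,0.02,0.33,0,0,0,0,0.044,0.02,0.42,0,0,0,0,0.044,0.02,0.48,0,0,0,0,0.044,0.02,0.52,0,0,0,0,0.044,0.02,0.54,0,0,0,0,0.044,0.02,0.555,0,0,0,0,0.044,0.02,0.555,0,0,0]' 30
python3 -m pendant '[0.2,0,0,0,0,0,0,0.3,0,0,0,0,0,0,0.33,0,0,0,0,0,0,0.33,0,0,0,0,0,0,0.33,0,0,0,0,0,0,0.33,0,0,-0.1,0,0,0,0.33,0,0,-0.2,0,0,0,0.33,0,0,-0.5,0,0,0,0.6,0,0,-0.8,0,0,0,0.6,0,0,-1,0,0,0,0.6,0,0,-1,0,0,0]' 30
python3 -c "
from m import *
go([.46,-.2,.3],CY-np.pi/2)"
```

```text
clock: 35.8
tool_pos: [0.6428, 0.1032, 0.0274]
eef_rot: [0.645, 0.764, 0.0, 0.0]
contact_force: [0.4, 0.3, -0.6]
opening: 0.178
finger_force: 30.0
clock: 36.9
tool_pos: [0.6463, 0.1035, 0.1842]
eef_rot: [0.645, 0.764, 0.005, 0.004]
contact_force: [0.4, 0.2, 0.2]
opening: 0.58
finger_force: 0.0
turn [ 0.0059 -0.006   0.9986]
turn [ 0.006   0.0059 -1.0014]
shift [-1.7872 -1.5532 -0.791 ] q7 0.01
```

```bash

python3 -m pendant '[0.6,-0.2,-0.2,-0.3,0,0,0,0.6,-0.45,-0.4,-0.6,0,0,0,0.6,-0.7,-0.6,-0.79,0,0,0,0.6,-0.9,-0.78,-0.79,0,0,0,0.6,-0.9,-0.78,-0.79,0,0,0]'
python3 -m pendant '[0.6,-0.3,-0.26,0,0,0,-1,0.6,-0.6,-0.52,0,0,0,-1,0.6,-0.8,-0.78,0,0,0,-1,0.6,-0.9,-0.78,0,0,0,-1,0.6,-0.9,-0.78,0,0,0,-1,0.6,-0.9,-0.78,0,0,0,-1,0.6,-0.9,-0.78,0,0,0,-1,0.6,-0.9,-0.78,0,0,0,-1,0.6,-0.9,-0.78,0,0,0,-1,0.6,-0.9,-0.78,0,0,0,-1,0.6,-0.9,-0.78,0,0,0,-1,0.6,-0.9,-0.78,0,0,0,-1]'
python3 - <<'E'
from m import *
print(r.get_state()['q'].round(2))
s=snap('wrist','w8.png')
print(proj(s,[[.42,-.29,.03],[.43,-.185,.03],[.365,-.115,.01],[.55,-.01,.03]]).round())
E
```

```text
clock: 37.4
tool_pos: [0.5477, -0.0549, 0.298]
eef_rot: [0.648, 0.762, -0.001, 0.002]
contact_force: [-0.0, -0.3, 0.2]
opening: 0.603
finger_force: 0.0
clock: 38.6
tool_pos: [0.457, -0.2019, 0.2956]
eef_rot: [-0.084, 0.996, 0.0, -0.0]
contact_force: [0.0, -0.7, -0.2]
opening: 0.6
finger_force: 0.0
[ 0.57  0.46 -0.37  1.85  0.21  0.86  1.83]
[[260. 157.]
 [345. 180.]
 [410. 135.]
 [455. 290.]]
```

View pics/w8.png

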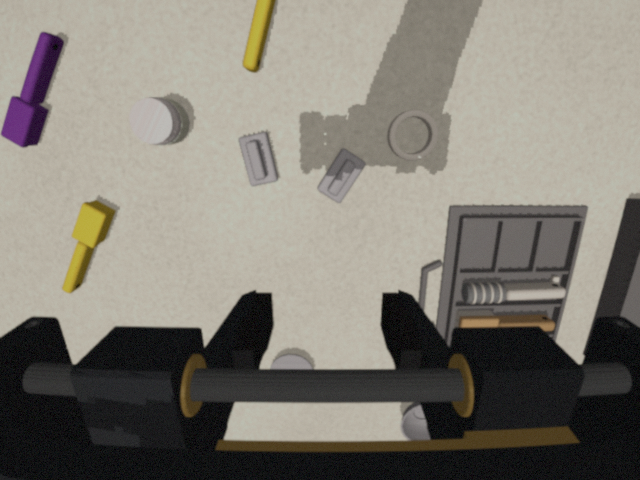

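```bash

python3 - <<'E'
from m import *
s=load('wrist');h,S,V=masks(s)['HSV']
im=s['img'].astype(int);d=im[:,:,0]-im[:,:,2]
for y,x in((158,258),(175,342),(175,300),(200,300),(150,330),(165,345)): print((y,x),im[y,x],d[y,x])
for roi in((225,115,290,205),(312,138,378,212)):
    for t in(10,14,18): print(t);blob(s,cv2.GaussianBlur(d.astype(np.float32),(0,0),1)<t,.014,roi)
E
```

```text
(158, 258) [150 145 144] 6
(175, 342) [131 127 126] 5
(175, 300) [188 183 170] 18
(200, 300) [189 185 172] 17
(150, 330) [138 133 120] 18
(165, 345) [102 100  99] 3
10
px [258. 159.] xy [ 0.4244 -0.2942] dims [0.036 0.062] yaw 0.375 cad [-0.1915 -0.3437]
14
px [258. 162.] xy [ 0.4289 -0.2943] dims [0.042 0.072] yaw 0.375 cad [-0.1871 -0.3446]
18
px [257. 160.] xy [ 0.4266 -0.2958] dims [0.077 0.108] yaw 0.136 cad [-0.1896 -0.3457]
px [236. 121.] xy [ 0.383  -0.3253] dims [0.013 0.013] yaw -1.062 cad [-0.2376 -0.3674]
10
px [341. 175.] xy [ 0.4269 -0.1902] dims [0.035 0.06 ] yaw -0.403 cad [-0.1714 -0.2417]
14
px [341. 175.] xy [ 0.4268 -0.1902] dims [0.038 0.063] yaw -0.396 cad [-0.1715 -0.2417]
18
px [344. 170.] xy [ 0.4211 -0.1864] dims [0.079 0.08 ] yaw 0.211 cad [-0.1765 -0.2369]
```

```bash

python3 -c "
from h import *
go([.4244,-.2942,.019],.375-np.pi/2)"
```

```text
turn [-1.0000e-04 -5.0000e-04  1.8675e+00]
turn [ 3.000e-04 -1.000e-04 -1.325e-01]
shift [ 0.316  -0.5716  1.844 ] q7 1.83
```

```bash

python3 -m pendant '[0.6,0.3,-0.3,0.2,0,0,-0.07,0.6,0.316,-0.57,0.4,0,0,-0.132,0.6,0.316,-0.57,0.7,0,0,-0.132,0.6,0.316,-0.57,1,0,0,-0.132,0.6,0.316,-0.57,1,0,0,-0.132]' 30
python3 -m pendant '[0.6,0,0,0.2,0,0,0,0.6,0,0,0.4,0,0,0,0.6,0,0,0.5,0,0,0,0.6,0,0,0.5,0,0,0]'
python3 -c "
from h import *
go([.4244,-.2942,.019],.375-np.pi/2)"
```

```text
clock: 39.15
tool_pos: [0.4207, -0.2931, 0.1407]
eef_rot: [-0.186, 0.983, 0.004, -0.005]
contact_force: [-0.8, 1.6, 1.0]
opening: 0.599
finger_force: 0.0
clock: 39.55
tool_pos: [0.4252, -0.2938, 0.0711]
eef_rot: [-0.187, 0.982, 0.0, -0.0]
contact_force: [0.1, 0.0, -0.4]
opening: 0.598
finger_force: 0.0
turn [ 7.0000e-04  3.0000e-04 -1.9992e+00]
turn [ 0.0002 -0.0004  0.0008]
shift [ 0.006  -0.0008  0.3474] q7 1.99
```

```bash

python3 -m pendant '[0.6,0,0,0.15,0,0,0,0.6,0,0,0.28,0,0,0,0.6,0,0,0.33,0,0,0,0.6,0,0,0.347,0,0,0,0,0,0,0.347,0,0,0,0,0,0,0.347,0,0,0,0,0,0,0.347,0,0,0,0,0,0,0.347,0,0,0,0,0,0,0.347,0,0,0,0,0,0,0.347,0,0,0,0,0,0,0.347,0,0,0,0,0,0,0.347,0,0,0]' 30
python3 -m pendant '[0,0,0,-0.05,0,0,0,0,0,0,-0.1,0,0,0,0,0,0,-0.2,0,0,0,0,0,0,-0.4,0,0,0,0,0,0,-0.6,0,0,0,0,0,0,-0.6,0,0,0]'
python3 -c "
from m import *
print(r.get_state()['moment'])
go([*cad(-.078,-.0547),.10],CY-np.pi/2)"
```

```text
clock: 40.75
tool_pos: [0.4247, -0.2945, 0.0189]
eef_rot: [-0.187, 0.982, -0.0, 0.0]
contact_force: [0.3, 0.3, 4.2]
opening: 0.156
finger_force: 30.0
clock: 41.35
tool_pos: [0.4265, -0.2956, 0.1122]
eef_rot: [-0.186, 0.982, -0.002, 0.003]
contact_force: [1.4, 0.5, -0.7]
opening: 0.148
finger_force: 30.0
[ 0.06319884 -0.18090633 -0.01576079]
turn [-0.0045 -0.0043 -1.8695]
turn [-0.0029  0.0031  0.1305]
shift [-1.1233  1.747   0.0773] q7 2.01
```

```bash

python3 -m pendant '[0,-0.15,0.25,0,0,0,0,0,-0.3,0.5,0,0,0,0,0,-0.48,0.75,0,0,0,0,0,-0.56,0.87,0,0,0,0,0,-0.56,0.87,0,0,0,0]' 30
python3 -m pendant '[0,-0.15,0.25,0,0,0,0.06,0,-0.3,0.5,0,0,0,0.13,0,-0.48,0.75,0,0,0,0.13,0,-0.56,0.87,0,0,0,0.13,0,-0.56,0.87,0,0,0,0.13,0,-0.56,0.87,0,0,0,0.13]' 30
python3 -c "
from m import *
go([*cad(-.078,-.0547),.0255],CY-np.pi/2)"
```

```text
clock: 41.85
tool_pos: [0.4559, -0.1377, 0.1084]
eef_rot: [-0.19, 0.982, 0.001, 0.0]
contact_force: [0.0, -0.6, -0.8]
opening: 0.155
finger_force: 30.0
clock: 42.45
tool_pos: [0.4847, 0.0085, 0.1083]
eef_rot: [-0.085, 0.996, -0.001, -0.001]
contact_force: [0.8, -1.2, -0.8]
opening: 0.152
finger_force: 30.0
turn [ 1.5000e-03 -1.3000e-03 -1.9997e+00]
turn [-0.0008 -0.001   0.0003]
shift [-0.0201  0.007   0.552 ] q7 1.4
```

```bash

python3 -m pendant '[0,-0.01,0,0.05,0,0,0,0,-0.01,0,0.1,0,0,0,0,-0.01,0,0.2,0,0,0,0,-0.01,0,0.33,0,0,0,0,-0.01,0,0.42,0,0,0,0,-0.01,0,0.48,0,0,0,0,-0.01,0,0.52,0,0,0,0,-0.01,0,0.54,0,0,0,0,-0.01,0,0.552,0,0,0,0,-0.01,0,0.552,0,0,0]' 30
python3 -m pendant '[0.2,0,0,0,0,0,0,0.3,0,0,0,0,0,0,0.33,0,0,0,0,0,0,0.33,0,0,0,0,0,0,0.33,0,0,0,0,0,0,0.33,0,0,-0.1,0,0,0,0.33,0,0,-0.2,0,0,0,0.33,0,0,-0.5,0,0,0,0.6,0,0,-0.8,0,0,0,0.6,0,0,-1,0,0,0,0.6,0,0,-1,0,0,0]' 30
python3 -c "
from m import *
go([.43,-.19,.25],CY-np.pi/2)"
```

```text
clock: 43.45
tool_pos: [0.4869, 0.0101, 0.026]
eef_rot: [-0.086, 0.996, -0.0, 0.0]
contact_force: [0.2, -0.5, -0.7]
opening: 0.155
finger_force: 30.0
clock: 44.55
tool_pos: [0.489, 0.0103, 0.1795]
eef_rot: [-0.085, 0.996, 0.0, 0.004]
contact_force: [0.1, 0.5, -1.0]
opening: 0.576
finger_force: 0.0
turn [-7.9000e-03 -6.0000e-04 -1.9995e+00]
turn [-0.0004  0.005   0.0005]
shift [ 0.6111 -1.2495 -0.4739] q7 1.43
```

```bash

python3 -m pendant '[0.6,0.15,-0.3,-0.2,0,0,0,0.6,0.3,-0.6,-0.4,0,0,0,0.6,0.45,-0.9,-0.47,0,0,0,0.6,0.45,-0.9,-0.47,0,0,0,0.6,0.45,-0.9,-0.47,0,0,0]'
python3 - <<'E'
from m import *
s=snap('wrist');im=s['img'].astype(int);d=cv2.GaussianBlur((im[:,:,0]-im[:,:,2]).astype(np.float32),(0,0),1)
p=proj(s,[[.427,-.19,.014]])[0];print(p)
x,y=p.astype(int);roi=(max(0,x-60),max(0,y-60),x+60,min(y+60,285))
for t in(10,13):blob(s,d<t,.014,roi)
go([.427,-.19,.019],-.40-np.pi/2)
E
```

```text
clock: 45.05
tool_pos: [0.4419, -0.1376, 0.2462]
eef_rot: [-0.082, 0.997, -0.001, -0.0]
contact_force: [-0.0, 0.3, 0.6]
opening: 0.599
finger_force: 0.0
[283.84602824 185.40768072]
px [286. 185.] xy [ 0.4268 -0.1884] dims [0.034 0.061] yaw -0.409 cad [-0.1712 -0.2398]
px [286. 185.] xy [ 0.427  -0.1884] dims [0.036 0.063] yaw -0.416 cad [-0.171  -0.2399]
turn [ 6.0000e-04  0.0000e+00 -1.6381e+00]
turn [ 0.     -0.0005  0.3619]
shift [ 0.1629 -0.3438  1.5121] q7 1.74
```

```bash

python3 -m pendant '[0.6,0.162,-0.338,0.2,0,0,0.1,0.6,0.162,-0.338,0.4,0,0,0.2,0.6,0.162,-0.338,0.7,0,0,0.3,0.6,0.162,-0.338,0.95,0,0,0.364,0.6,0.162,-0.338,1,0,0,0.364,0.6,0.162,-0.338,1,0,0,0.364,0.6,0.162,-0.338,1,0,0,0.364]' 30
python3 -c "
from h import *
go([.427,-.189,.019],-.405-np.pi/2)"
```

```text
clock: 45.8
tool_pos: [0.4289, -0.1877, 0.0972]
eef_rot: [0.197, 0.98, 0.0, 0.001]
contact_force: [-0.4, -0.6, 0.8]
opening: 0.603
finger_force: 0.0
turn [-1.3000e-03  7.0000e-04 -1.9948e+00]
turn [0.0005 0.0008 0.0052]
shift [ 0.0088 -0.0135  0.5215] q7 1.41
```

```bash

python3 -m pendant '[0.6,0.009,-0.013,0.2,0,0,0.005,0.6,0.009,-0.013,0.4,0,0,0.005,0.6,0.009,-0.013,0.5,0,0,0.005,0.6,0.009,-0.013,0.521,0,0,0.005,0,0.009,-0.013,0.521,0,0,0.005,0,0.009,-0.013,0.521,0,0,0.005,0,0.009,-0.013,0.521,0,0,0.005,0,0.009,-0.013,0.521,0,0,0.005,0,0.009,-0.013,0.521,0,0,0.005,0,0.009,-0.013,0.521,0,0,0.005,0,0.009,-0.013,0.521,0,0,0.005,0,0.009,-0.013,0.521,0,0,0.005]' 30
python3 -m pendant '[0,0,0,-0.05,0,0,0,0,0,0,-0.1,0,0,0,0,0,0,-0.2,0,0,0,0,0,0,-0.4,0,0,0,0,0,0,-0.6,0,0,0,0,0,0,-0.6,0,0,0]'
python3 -c "
from m import *
print(r.get_state()['moment'])
go([*cad(-.078,.0547),.10],CY-np.pi/2)"
```

```text
clock: 47.0
tool_pos: [0.4263, -0.1897, 0.0186]
eef_rot: [0.203, 0.979, -0.0, 0.0]
contact_force: [-0.6, 0.5, 5.9]
opening: 0.158
finger_force: 30.0
clock: 47.6
tool_pos: [0.4273, -0.1905, 0.1114]
eef_rot: [0.203, 0.979, -0.001, 0.003]
contact_force: [0.6, -0.8, -0.5]
opening: 0.156
finger_force: 30.0
[ 0.02881305 -0.21591033 -0.01444087]
turn [4.8000e-03 1.3000e-03 1.6315e+00]
turn [-0.001   0.0036 -0.3685]
shift [0.5631 1.9956 0.0732] q7 1.4
```

```bash

python3 -m pendant '[0,0.1,0.28,0,0,0,0,0,0.17,0.55,0,0,0,0,0,0.24,0.8,0,0,0,0,0,0.28,1,0,0,0,0,0,0.28,1,0,0,0,0]' 30
python3 -m pendant '[0,0.1,0.28,0,0,0,-0.1,0,0.17,0.55,0,0,0,-0.2,0,0.24,0.8,0,0,0,-0.3,0,0.28,1,0,0,0,-0.368,0,0.28,1,0,0,0,-0.368,0,0.28,1,0,0,0,-0.368,0,0.28,1,0,0,0,-0.368]' 30
python3 -c "
from m import *
go([*cad(-.078,.0547),.0255],CY-np.pi/2)"
```

```text
clock: 48.1
tool_pos: [0.4478, -0.0301, 0.1077]
eef_rot: [0.199, 0.98, 0.001, -0.0]
contact_force: [1.1, -0.1, -1.4]
opening: 0.152
finger_force: 30.0
clock: 48.8
tool_pos: [0.4673, 0.1167, 0.1079]
eef_rot: [-0.083, 0.997, -0.001, -0.001]
contact_force: [0.3, -0.6, -1.5]
opening: 0.154
finger_force: 30.0
turn [-1.7000e-03  1.7000e-03  1.9977e+00]
turn [-0.0011 -0.0011 -0.0023]
shift [-0.0122  0.0057  0.5493] q7 1.29
```

```bash

python3 -m pendant '[0,-0.01,0,0.05,0,0,0,0,-0.01,0,0.1,0,0,0,0,-0.01,0,0.2,0,0,0,0,-0.01,0,0.33,0,0,0,0,-0.01,0,0.42,0,0,0,0,-0.01,0,0.48,0,0,0,0,-0.01,0,0.52,0,0,0,0,-0.01,0,0.54,0,0,0,0,-0.01,0,0.55,0,0,0,0,-0.01,0,0.55,0,0,0]' 30
python3 -m pendant '[0.2,0,0,0,0,0,0,0.3,0,0,0,0,0,0,0.33,0,0,0,0,0,0,0.33,0,0,0,0,0,0,0.33,0,0,0,0,0,0,0.33,0,0,-0.1,0,0,0,0.33,0,0,-0.2,0,0,0,0.33,0,0,-0.5,0,0,0,0.6,0,0,-0.8,0,0,0,0.6,0,0,-1,0,0,0,0.6,0,0,-1,0,0,0]' 30
python3 -m pendant '[0.8,-0.2,0.15,-0.3,0,0,0,0.8,-0.3,0.3,-0.6,0,0,0,0.8,-0.45,0.4,-0.9,0,0,0,0.8,-0.45,0.5,-0.95,0,0,0,0.8,-0.45,0.5,-0.95,0,0,0,0.8,-0.45,0.5,-0.95,0,0,0]'
python3 - <<'E'
from m import *
s=snap('wrist','w9.png')
go([.4982,.3243,.049],CY-np.pi/2)
E
```

```text
clock: 49.8
tool_pos: [0.4696, 0.1193, 0.0259]
eef_rot: [-0.085, 0.996, -0.0, 0.0]
contact_force: [-0.0, -0.0, -0.0]
opening: 0.153
finger_force: 30.0
clock: 50.9
tool_pos: [0.4716, 0.1199, 0.1793]
eef_rot: [-0.085, 0.996, 0.001, 0.004]
contact_force: [0.3, 0.6, -0.1]
opening: 0.577
finger_force: 0.0
clock: 51.5
tool_pos: [0.5222, 0.2038, 0.3165]
eef_rot: [-0.085, 0.996, -0.001, -0.001]
contact_force: [-0.8, 0.3, 0.0]
opening: 0.802
finger_force: 0.0
turn [-0.0044  0.0023  1.9995]
turn [-0.0015 -0.0028 -0.0005]
shift [0.0115 0.8288 1.778 ] q7 1.24
```

View pics/w9.png

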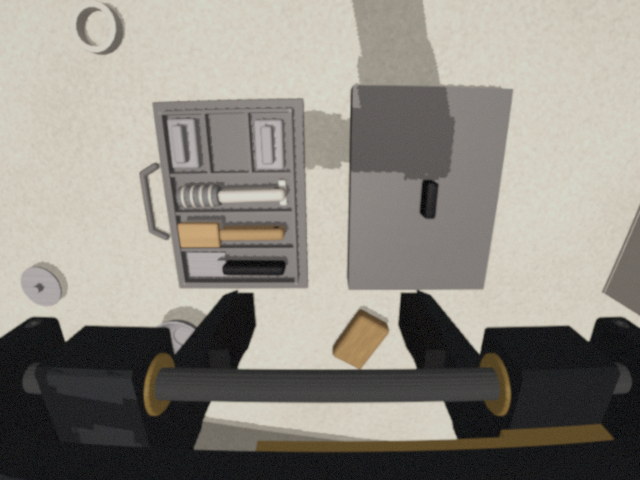

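```bash

python3 - <<'E'
from m import *
s=load('wrist');h,S,V=masks(s)['HSV'];im=s['img'].astype(int);d=im[:,:,0]-im[:,:,2]
rect(s,[(308,287),(180,288),(154,103),(303,98)],.006)
print('cover');rect(s,[(484,289),(348,289),(352,86),(512,89)][0:4],.044)
P=plane(s,[(484,289),(348,289),(352,86),(512,89)],.044)[:,:2];print(P.round(3).tolist())
print('brush');blob(s,(S>75)&(h>5)&(h<25),.034,(165,205,300,260))
print('black');blob(s,(V<45),.034,(210,250,300,285));blob(s,(V<30),.072,(410,170,450,230))
def cf(p,z):
    q=plane(s,p,z)[:,:2]-CAD;return np.c_[q[:,0]*np.cos(CY)+q[:,1]*np.sin(CY),-q[:,0]*np.sin(CY)+q[:,1]*np.cos(CY)].round(4).tolist()
print('brush ends',cf([(178,236),(284,233)],.034),'bottle',cf([(178,195),(287,194)],.03),'scr tail',cf([(285,267)],.034),'blade',cf([(187,264)],.012))
print('pads ridge',cf([(181,144),(267,145)],.036))
E
```

```text
centre [0.5537 0.0805] yaw 0.1733 0.1841 [np.float64(0.261), np.float64(0.194), np.float64(0.261), np.float64(0.192)]
cover
centre [0.4982 0.3228] yaw 0.1738 0.1681 [np.float64(0.256), np.float64(0.189), np.float64(0.255), np.float64(0.187)]
[[0.609, 0.438], [0.64, 0.252], [0.388, 0.209], [0.356, 0.393]]
brush
px [230. 234.] xy [0.5929 0.0837] dims [0.035 0.143] yaw -1.403 cad [0.0385 0.0002]
black
px [254. 266.] xy [0.6329 0.1206] dims [0.018 0.081] yaw -1.421 cad [0.0841 0.0298]
px [424. 197.] xy [0.495  0.3128] dims [0.006 0.038] yaw 0.134 cad [-0.0192  0.2425]
brush ends [[0.0403, -0.0708], [0.0362, 0.0724]] bottle [[-0.0145, -0.065], [-0.015, 0.0778]] scr tail [[0.0848, 0.0718]] blade [[0.0897, -0.0738]]
pads ridge [[-0.079, -0.0503], [-0.0765, 0.0562]]
```

```bash

python3 -m pendant '[1,0.012,0.3,0.2,0,0,0,1,0.012,0.6,0.4,0,0,0,1,0.012,0.83,0.7,0,0,0,1,0.012,0.83,1,0,0,0,1,0.012,0.83,1,0,0,0,1,0.012,0.83,1,0,0,0]' 40
python3 -c "
from m import *
go([.4982,.3243,.0497],.17-np.pi/2)"
```

```text
clock: 52.15
tool_pos: [0.4994, 0.324, 0.1661]
eef_rot: [-0.084, 0.996, -0.002, -0.002]
contact_force: [0.3, -0.3, 0.4]
opening: 0.998
finger_force: 0.0
turn [-0.0052  0.0043  1.9989]
turn [-0.0028 -0.0033 -0.0011]
shift [0.0035 0.0065 0.7763] q7 1.02
```

```bash

python3 -m pendant '[1,0.004,0.006,0.25,0,0,0,1,0.004,0.006,0.5,0,0,0,1,0.004,0.006,0.65,0,0,0,1,0.004,0.006,0.73,0,0,0,1,0.004,0.006,0.77,0,0,0,1,0.004,0.006,0.77,0,0,0,0.5,0.004,0.006,0.77,0,0,0,0.3,0.004,0.006,0.77,0,0,0,0,0.004,0.006,0.77,0,0,0,0,0.004,0.006,0.77,0,0,0,0,0.004,0.006,0.77,0,0,0,0,0.004,0.006,0.77,0,0,0]' 40
python3 -m pendant '[0,0,0,0,0,0,0,0,0,0,0,0,0,0,0,0,0,0,0,0,0,0,0,0,0,0,0,0,0,0,0,0,0,0,0,0,0,0,0,0,0,0]' 40
```

```text
clock: 53.35
tool_pos: [0.4997, 0.3278, 0.0527]
eef_rot: [-0.085, 0.996, -0.0, 0.0]
contact_force: [0.6, -0.2, -0.3]
opening: 0.475
finger_force: 0.0
clock: 53.95
tool_pos: [0.4998, 0.3269, 0.0526]
eef_rot: [-0.085, 0.996, -0.001, -0.0]
contact_force: [-0.5, -1.8, 0.9]
opening: 0.158
finger_force: 40.0
```

```bash

python3 -m pendant '[0,0,0,-0.05,0,0,0,0,0,0,-0.1,0,0,0,0,0,0,-0.2,0,0,0,0,0,0,-0.35,0,0,0,0,0,0,-0.5,0,0,0,0,0,0,-0.62,0,0,0,0,0,0,-0.62,0,0,0]' 40
python3 -c "
from m import *
print(r.get_state()['moment'])
go([.5575,.0785,.14],.17-np.pi/2)"
```

```text
clock: 54.65
tool_pos: [0.5013, 0.3293, 0.1492]
eef_rot: [-0.085, 0.996, 0.002, 0.003]
contact_force: [1.1, 0.5, -4.1]
opening: 0.157
finger_force: 40.0
[ 0.10737063 -0.23077761 -0.00440454]
turn [ 0.0058 -0.0033  2.    ]
turn [ 0.0021  0.0037 -0.    ]
shift [-0.086  -1.7115  0.0563] q7 1.01
```

```bash

python3 -m pendant '[0,-0.043,-0.15,0,0,0,0,0,-0.043,-0.35,0,0,0,0,0,-0.043,-0.6,0,0,0,0,0,-0.043,-0.8,0,0,0,0,0,-0.043,-0.85,0,0,0,0]' 40
python3 -m pendant '[0,-0.043,-0.2,0,0,0,0,0,-0.043,-0.4,0,0,0,0,0,-0.043,-0.6,0,0,0,0,0,-0.043,-0.75,0,0,0,0,0,-0.043,-0.83,0,0,0,0,0,-0.043,-0.85,0,0,0,0,0,-0.043,-0.85,0,0,0,0,0,-0.043,-0.85,0,0,0,0]' 40
python3 -c "
from m import *
print(r.get_state()['moment'])
go([.5575,.0785,.0586],.17-np.pi/2)"
```

```text
clock: 55.15
tool_pos: [0.528, 0.1976, 0.1452]
eef_rot: [-0.082, 0.997, -0.002, -0.001]
contact_force: [-0.2, 0.1, -3.7]
opening: 0.152
finger_force: 40.0
clock: 55.95
tool_pos: [0.5553, 0.0809, 0.1457]
eef_rot: [-0.086, 0.996, 0.001, 0.0]
contact_force: [0.1, 0.2, -3.1]
opening: 0.155
finger_force: 40.0
[ 0.06129968 -0.16649833 -0.00393897]
turn [-3.0000e-04  1.6000e-03 -1.9985e+00]
turn [0.001  0.0002 0.0015]
shift [-0.0117 -0.0194  0.5805] q7 1.37
```

```bash

python3 -m pendant '[0,-0.012,-0.015,0.08,0,0,0,0,-0.012,-0.015,0.16,0,0,0,0,-0.012,-0.015,0.24,0,0,0,0,-0.012,-0.015,0.3,0,0,0,0,-0.012,-0.015,0.33,0,0,0,0,-0.012,-0.015,0.33,0,0,0,0,-0.012,-0.015,0.33,0,0,0]' 40
python3 -c "
from m import *
snap('wrist');snap('side')
a=load('scene') and snap('scene')['img'][140:270,290:450];b=load('side')['img'][190:390,130:340]
cv2.imwrite('pics/c6.png',np.hstack([cv2.resize(a,(399,325),interpolation=2),cv2.resize(b,(399,325),interpolation=2)])[:,:,::-1])
go([.5575,.0785,.0586],.17-np.pi/2)"
```

```text
clock: 56.65
tool_pos: [0.5578, 0.0768, 0.0963]
eef_rot: [-0.085, 0.996, -0.0, 0.0]
contact_force: [0.1, 0.3, -3.1]
opening: 0.157
finger_force: 40.0
turn [1.1000e-03 0.0000e+00 1.9998e+00]
turn [-0.      0.0007 -0.0002]
shift [0.0021 0.012  0.2542] q7 1.36
```

```bash

python3 -m pendant '[0,0.002,0.012,0.03,0,0,0,0,0.002,0.012,0.07,0,0,0,0,0.002,0.012,0.11,0,0,0,0,0.002,0.012,0.14,0,0,0,0,0.002,0.012,0.17,0,0,0,0,0.002,0.012,0.19,0,0,0,0,0.002,0.012,0.205,0,0,0,0,0.002,0.012,0.22,0,0,0,0,0.002,0.012,0.22,0,0,0]' 40
```

```text
clock: 57.7
tool_pos: [0.557, 0.0784, 0.063]
eef_rot: [-0.085, 0.996, -0.0, -0.0]
contact_force: [0.5, -0.5, -2.0]
opening: 0.156
finger_force: 40.0
```

```bash

python3 -m pendant '[0,0,0,0.008,0,0,0,0,0,0,0.016,0,0,0,0,0,0,0.024,0,0,0,0,0,0,0.03,0,0,0,0,0,0,0.03,0,0,0]' 40
```

```text
clock: 58.2
tool_pos: [0.5571, 0.0784, 0.0587]
eef_rot: [-0.085, 0.996, -0.0, 0.0]
contact_force: [-0.0, 0.6, -3.2]
opening: 0.154
finger_force: 40.0
```

```bash

python3 -m pendant '[0,0,0,0.006,0,0,0,0,0,0,0.012,0,0,0,0,0,0,0.012,0,0,0]' 40
python3 -m pendant '[0.2,0,0,0,0,0,0,0.3,0,0,0,0,0,0,0.5,0,0,0,0,0,0,0.5,0,0,0,0,0,0,0.5,0,0,0,0,0,0,0.5,0,0,-0.1,0,0,0,0.6,0,0,-0.3,0,0,0,0.8,0,0,-0.6,0,0,0,0.8,0,0,-1,0,0,0,0.8,0,0,-1,0,0,0]' 
python3 -m pendant '[1,-0.2,0.3,-0.3,0,0,0,1,-0.2,0.4,-0.6,0,0,0,1,-0.2,0.5,-0.8,0,0,0,1,-0.2,0.5,-0.9,0,0,0,1,-0.2,0.5,-0.9,0,0,0,1,-0.2,0.5,-0.9,0,0,0]' 
python3 - <<'E'
from m import *
s=snap('wrist');a=s['img'];b=snap('side')['img'][190:390,130:340]
cv2.imwrite('pics/c7.png',np.hstack([cv2.resize(a,(440,330),interpolation=3),cv2.resize(b,(346,330),interpolation=2)])[:,:,::-1])
E
```

```text
clock: 58.5
tool_pos: [0.5571, 0.0784, 0.0586]
eef_rot: [-0.085, 0.996, -0.0, 0.0]
contact_force: [-2.8, -0.3, 11.9]
opening: 0.155
finger_force: 40.0
clock: 59.5
tool_pos: [0.5601, 0.0791, 0.2132]
eef_rot: [-0.085, 0.996, 0.001, 0.005]
contact_force: [0.3, 0.4, -0.4]
opening: 0.795
finger_force: 0.0
clock: 60.1
tool_pos: [0.5733, 0.1565, 0.3412]
eef_rot: [-0.084, 0.996, -0.001, -0.001]
contact_force: [-0.1, 0.7, -0.2]
opening: 0.999
finger_force: 0.0
```

View pics/c7.png

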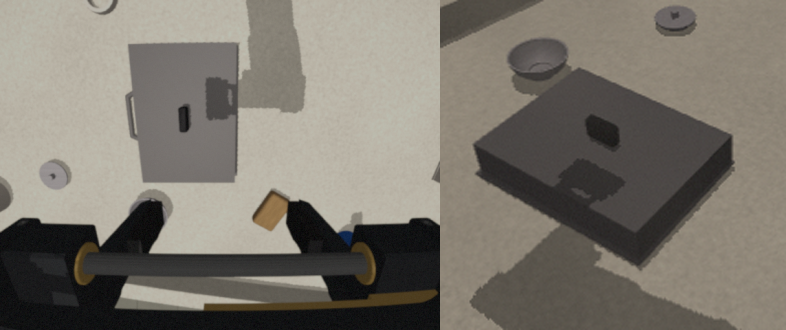

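```bash
python3 -m pendant '[1,0,0,0,0,0,0,1,0,0,0,0,0,0]'; python3 -c "
from m import *
s=load('wrist');k=640/440
rect(s,[(236*k,182*k),(142*k,182*k),(128*k,43*k),(239*k,43*k)],.05)
print(r.finish_job())"
```

```text
clock: 60.4
tool_pos: [0.5735, 0.1568, 0.3408]
eef_rot: [-0.084, 0.996, -0.0, -0.001]
contact_force: [0.5, 0.3, -0.2]
opening: 1.0
finger_force: 0.0
centre [0.5541 0.0788] yaw 0.1614 0.1627 [np.float64(0.255), np.float64(0.192), np.float64(0.258), np.float64(0.191)]
the job is handed in; nothing more can be done
None
```

I handed the job in at about 60 s. All three long tools lay in long bays with heads at the loop end and both pad holders in short bays. The cover was back on, with the last picture showing it level and about 1 mm from centre; the hand-in call returned no verdict.

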